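# Unlock and fold open the bifold utility cupboard

## Robot

A 7-joint arm with a two-finger parallel gripper is mounted at the origin on the work surface. World frame = base frame: x ahead of the robot, y to its left, z up, the work surface at z = 0. Lengths are in m, angles in rad, forces in N, time in s.
With the tool pointing down it reaches from about 0.4 to 0.85 m from the base axis. Payload 4.5 kg.
Tool frame: the origin (TCP) lies midway between the tips of the shut fingers; the grasp point (between the pads) lies 19 mm behind it; z points along the fingers, y is the line along which they close (so a half turn about z gives the same grasp; the last joint's range is limited). The gripper opens to 88 mm and grips with 3 to 60 N. Pads are 18 mm wide; open, the fingers measure 123 mm over their backs; the gripper's body (75 mm by 187 mm) begins 45 mm behind the grasp point.
Start: joints at [1.278, 0.689, -0.195, 1.565, 0.157, 0.902, -0.215], TCP at [0.201, -0.592, 0.239] pointing down, gripper open.
Joint ranges: [-3.01, 3.01], [-0.46, 2.08], [-1.47, 1.51], [0.13, 2.56], [-1, 4.14], [0.04, 2.09], [-2.66, 2.66]. Speed limits (rad/s): [2.57, 2.57, 3.14, 3.14, 3.14, 3.14, 3.14].

## Interface

Orientations are given as a unit quaternion [x, y, z, w].
In Python, from plant import r gives the robot as it stands.
- The arm moves only by the tool carry_out, never from a script. Its argument "plan" is a list of rows, each an object with "rot": the turn, a rotation vector about the tool's x, y, z in rad, a list of three; "xyz": the shift along the tool's x, y, z in m, a list of three; "grip": the closure in counts, from 0 (fully open) to 255 (shut). In form: [{"rot": [wx, wy, wz], "xyz": [dx, dy, dz], "grip": grip}, ...]. A call has 1 to 8 rows; each row is the pose to reach, as a shift and turn from the pose commanded when the call began, along the tool's axes at that moment; what a row does not reach only later rows make up. A row lasts 1/12 s, in which the tool goes at most 41.7 mm and 7.16 degrees, less where a joint would pass 70% of its speed; a pose out of reach is approached as far as the arm can. A call with a gripper value outside its range is refused whole. The fingers move at their own pace and stop on an object; "squeeze" is the grip in N (left out, the last holds). Time passes only in rows, so rows that repeat a pose let the fingers close. It gives the time, the measured TCP pose, the force, the opening and the grip force at its end, in the units of the state.
- r.get_state(): the state, without advancing time (a new reading comes with each control period).
- r.snapshot(name): name is "side" or "top" or "wrist"; returns the picture (384x512x3 uint8, red, green, blue); there is no depth.
- r.camera_params(name): a dict with "fx", "fy", "cx", "cy" (pixels), "position" and "attitude" of the camera in the world; the wrist camera has in their place "hand_eye" (4x4, takes a point from camera to tool coordinates, whose origin is the TCP and whose axes are the flange's). Camera axes: x right, y down, z forward; pixel columns grow to the right and rows downward; lengths in m; the calibration is good to about 2 mm. A picture is of the moment at which its call begins: read the wrist's pose just before it. camera_params takes no time and is no camera call.
- r.finish_job(): hands the job in; it is judged then, once.
The state is a dict: "clock": time; "q": joint angles; "qd": joint speeds; "joint_torque": joint torques, N m; "tool_pos": TCP position; "eef_rot": TCP orientation; "contact_force": force on the tool from outside, world axes, zero at the start; "moment": the same for the moment, N m; "opening": opening from 0.0 (shut) to 1.0 (fully open); "finger_force": force on a finger pad.
Only numpy, scipy, OpenCV 4.12 (cv2) and the standard library are available. Lean on these libraries where they do the work, as an engineer would, in place of code of your own. Each camera call takes 0.05 s, during which the arm holds its last target. There are 200 camera calls.

## Task

Take the key from its dock, push it fully home into the lock cylinder on top of the small cupboard and turn it anticlockwise (seen from above) to its stop, leaving it in the lock. Then pull the bifold door by its bar handle so that both panels fold along the track until it is fully open, and let go. Do not disturb the dispenser, the squeegee or the crevice tool.

Things in the scene. Friction and masses are not known exactly. Their poses are not given: they have to be found in the camera images.
- key: Loose 40 g key upright in its dock. Origin: centre of the shank's lower end, z up. Steel square shank 12 x 12 mm, z 0 to 22 mm; collar 20 x 20 mm, z 22 to 27 mm; flat black grip 30 mm along x, 10 mm thick along y, z 27 to 63 mm: pinch it across the 10 mm. The shank enters the lock in any of four quarter-turn positions.
- dock: Fixed grey plastic block 55 x 55 x 30 mm on the table, origin at the centre of its underside, with a square hole in which the key stands loosely, its collar resting on the top face.
- station: Fixed white cupboard, 250 mm wide (along y), 125 mm deep, 170 mm high, against a light grey slatwall panel 250 mm high and 550 mm long. Origin on the table at mid-width, in the upright plane of the door's hinge axes (the door's back faces); z up, x into the cupboard (the door looks to -x). Closed, the bifold door spans y -110 to +110 mm: panel A the -y half, panel B the +y half.
- pivot (a point): Middle of panel A's fixed upright pivot axis (station x 0, y -110, z 88 mm; axes as the station's). Each panel is 110 mm wide, 12 mm thick, 150 mm high (z 13 to 163 mm). Panel A is hinged to panel B 110 mm from this axis; this fold swings out to the station's -x while panel B's free edge stays on the track (station x = 0) and runs towards the pivot.
- visor (a point): Middle of the front edge of the fixed aluminium visor over panel B: a plate 8 mm thick, 117 mm long, sticking out 36 mm from the hinge plane at 170 to 178 mm height, station y +8 to +125 mm. It bars a straight-down grasp of the handle: come in tilted some 35 degrees from vertical, fingers pointing down and towards the door. Axes as the station's.
- handle (a point): Middle (70 mm above the table) of the upright grip of the steel bar handle on panel B: round, 12 mm thick, 50 mm tall, a stub to the panel at each end. Its axis is 40 mm before panel B's front face (52 mm before the plane of the hinge axes) and 30 mm from the fold hinge towards B's free edge. Axes turn with panel B: -x is its outward normal, z up.
- panel_a (a joint): Angle of panel A about its pivot (rad): 0 closed, 1.4 at the stop, fully folded. Panel A turns anticlockwise from above by this angle and panel B, guided by the track, clockwise by the same angle. Stays where left; friction 0.12 N m. Until the lock is turned, the catch lets it move only about 0.03 rad.
- lock (a joint): Angle of the lock cylinder (rad): 0 to 0.1 locked, 1.15 at its stop, unlocked; grows anticlockwise from above. Friction 0.06 N m; stays where left. The key has up to 0.15 rad of play in the hole, so turn the hand a little beyond the stop angle. A steel catch arm on the cylinder points to the door when locked and holds a pin on top of panel A.
- keyhole (a point): Centre of the mouth of the square keyhole (13.6 mm wide, 25 mm deep, opening up, 2 mm chamfer) in the top of the round lock cylinder, 42 mm across, on the cupboard's top at station x 40, y -12 mm; mouth 203 mm above the table. The key is home with its collar on the mouth, its lower end 22 mm below this point. Axes turn with the cylinder; at lock angle 0 they match the station's.
- dispenser: Bystander: closed clear plastic dispenser bottle, 60 mm across, 150 mm tall, standing. Origin at the centre of its underside.
- squeegee: Bystander: squeegee lying flat, handle along its x, blade 150 mm along its y, 18 mm high, 180 mm long. Origin near its middle, on the table.
- crevice: Bystander: slim chrome crevice tool lying along its x, 200 mm long, 32 mm wide, 26 mm high. Origin near its middle, on the table.
Mind the look-alikes: they are no part of the job. What is shaped like the key but purple or red is not meant.

How it is judged:
By the outcome, as a careful person would: the job done as asked, in the order asked, and still so for the second after the job is handed in, with the robot touching nothing.
It also fails if it takes over 61 s, if anything falls off the work surface, if the arm or the gripper's body presses on something with over 40 N, if the wrist force passes 120 N, or if a joint passes its speed limit or range.

## Working session

There is one attempt and no reset: what is moved stays moved. The work goes in short steps, Python scripts to look and compute and a tool call to move; the robot and the scene stay as the last step left them, time stands still between calls to the robot, and variables do not carry over. Pictures are saved under pics/ and viewed, at most 10 in all, crops included, and the job is handed in when it is done.

Besides the shell and the picture viewer there is one more tool, called after "Call:" as name(argument=value, ...), one argument or row to a line, values as JSON. carry_out: Moves the arm, as the interface text tells. Its arguments: {"type":"object","properties":{"plan":{"type":"array"},"squeeze":{"type":"number"}},"required":["plan"]}

```bash
ls; mkdir -p pics; python3 - <<'E'
from plant import r
import cv2,numpy as np
print(r.get_state())
for n in ("side","top","wrist"): print(n,r.camera_params(n))
for n in ("side","top"):
    im=r.snapshot(n)[:,:,::-1]
    cv2.imwrite(f"pics/{n}0.png",cv2.resize(im,(800,600),interpolation=cv2.INTER_CUBIC)); cv2.imwrite(f"{n}0raw.png",im)
E
```

```text
pics
{'clock': 0.0, 'q': array([ 1.27780272,  0.68998827, -0.19452015,  1.56631349,  0.15730606,
        0.90248862, -0.21510936]), 'qd': array([ 0.00029547,  0.0015363 , -0.00127189, -0.00058709,  0.00046146,
       -0.0012431 , -0.00151037]), 'joint_torque': array([ 1.31958059e-04, -5.27563548e+01, -1.26680341e+00, -1.53425771e+01,
       -5.26506139e-02,  6.45919194e-03,  1.07069495e-04]), 'tool_pos': array([ 0.20038849, -0.5913551 ,  0.23791564]), 'eef_rot': array([ 9.86673522e-01,  1.62710006e-01, -2.10014757e-04, -8.77836330e-04]), 'contact_force': array([-0.38748391, -0.78325425, -0.46807121]), 'moment': array([ 0.02670893, -0.01108657,  0.01058297]), 'finger_force': 0.0, 'opening': 0.9970491650312753}
side {'fx': 493.4929723239231, 'fy': 493.4929723239231, 'cx': 256.58281768314123, 'cy': 187.6227441786413, 'position': array([ 0.27565264, -0.81404733,  1.13456534]), 'attitude': array([ 0.92369807, -0.17298345,  0.07136893, -0.33431284])}
top {'fx': 403.18805277384877, 'fy': 403.18805277384877, 'cx': 252.8221677639344, 'cy': 184.80316609349384, 'position': array([ 0.48782119, -0.07057273,  1.25066356]), 'attitude': array([ 0.7168818 , -0.69596317,  0.03269115, -0.02543687])}
wrist {'fx': 303.7063408960654, 'fy': 303.7063408960654, 'cx': 258.6571773605134, 'cy': 185.44207555464314, 'hand_eye': array([[ 1.22815784e-03, -9.56258603e-01, -2.92520043e-01,
         7.60831622e-02],
       [ 9.99998658e-01,  8.57148421e-04,  1.39648768e-03,
         4.61643426e-04],
       [-1.08467026e-03, -2.92521365e-01,  9.56258372e-01,
        -1.46489888e-01],
       [ 0.00000000e+00,  0.00000000e+00,  0.00000000e+00,
         1.00000000e+00]])}
```

View pics/top0.png

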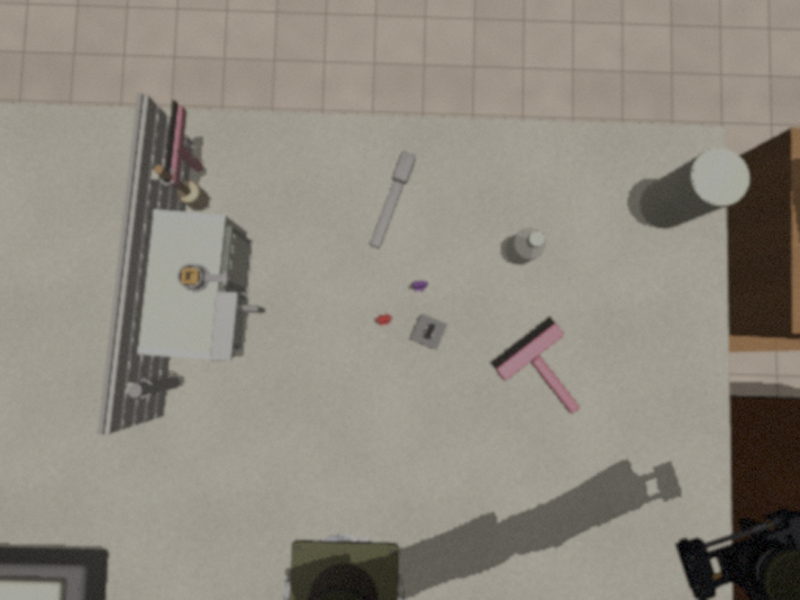

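View pics/side0.png

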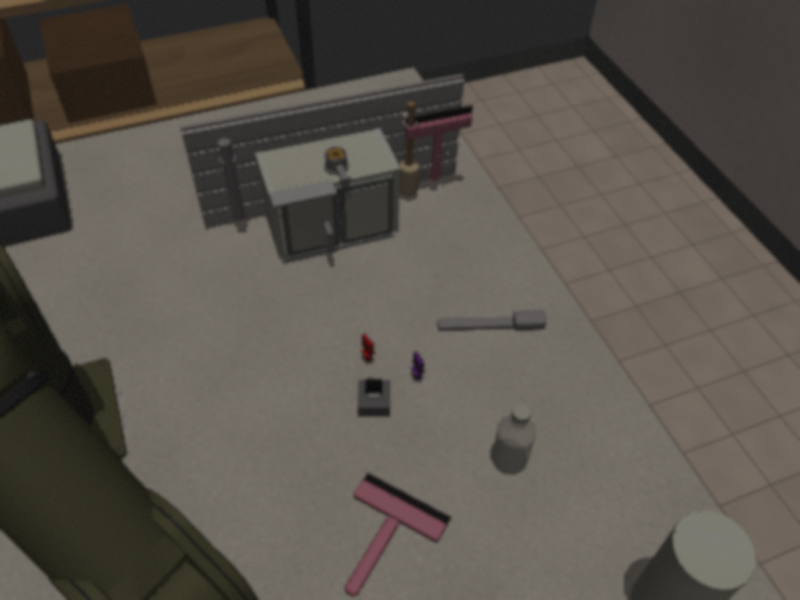

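The top view shows the cupboard at the left (lock about (190,277) in the enlarged view), the visor on the lower half and the handle at (250,309). The dock with the black key is at (429,331), the decoys are at (383,320) red and (418,286) purple. The side view agrees with this. Next I'll enlarge the dock, the lock and the visor.

```bash
cat > h.py <<'E'
import numpy as np,cv2
from scipy.spatial.transform import Rotation as R
from plant import r
def cam(n,st=None):
    c=r.camera_params(n)
    if n=="wrist":
        T=np.eye(4);T[:3,:3]=R.from_quat(st["eef_rot"]).as_matrix();T[:3,3]=st["tool_pos"]
        M=T@c["hand_eye"]; return c,M[:3,:3],M[:3,3]
    return c,R.from_quat(c["attitude"]).as_matrix(),np.array(c["position"])
def ray(C,u,v):
    c,Rm,p=C; d=Rm@np.array([(u-c["cx"])/c["fx"],(v-c["cy"])/c["fy"],1]); return p,d/np.linalg.norm(d)
def atz(C,u,v,z):
    p,d=ray(C,u,v); return p+d*(z-p[2])/d[2]
def proj(C,P):
    c,Rm,p=C; q=Rm.T@(np.asarray(P)-p); return np.array([c["fx"]*q[0]/q[2]+c["cx"],c["fy"]*q[1]/q[2]+c["cy"]])
def tri(rays):
    A=sum(np.eye(3)-np.outer(d,d) for p,d in rays); b=sum((np.eye(3)-np.outer(d,d))@p for p,d in rays); return np.linalg.solve(A,b)
E
python3 - <<'E'
import cv2,numpy as np
from h import *
t=cv2.imread("top0raw.png");s=cv2.imread("side0raw.png")
def crop(i,x0,y0,w,h,k): return cv2.resize(i[y0:y0+h,x0:x0+w],None,fx=k,fy=k,interpolation=cv2.INTER_CUBIC)
# 4 tiles
A=crop(t,84,125,80,110,5)      # station 400x550
B=crop(t,255,190,40,40,10)     # dock
C=crop(s,150,75,110,100,4)
D=crop(s,220,235,40,37,4)
o=np.zeros((600,800,3),np.uint8); o[:550,:400]=A; o[:400,400:]=B
cv2.imwrite("pics/c1.png",o)
Ct=cam("top"); print(atz(Ct,429*.64,331*.64,.05),atz(Ct,190*.64,277*.64,.203),Ct[1])
E
```

```text
[ 0.50825888 -0.1484213   0.05      ] [0.58367865 0.2617651  0.203     ] [[ 0.0291331  -0.99618354  0.08227763]
 [-0.99950979 -0.02997646 -0.00903321]
 [ 0.01146513 -0.08197413 -0.99656851]]
```

View pics/c1.png

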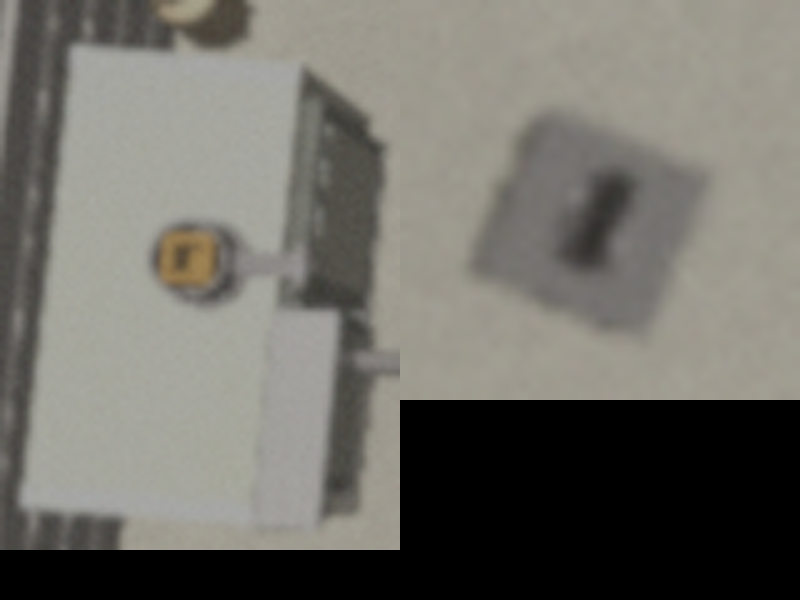

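```bash
cat > fit.py <<'E'
from h import *
from scipy.optimize import least_squares
Ct=cam("top")
def raw(x0,y0,k,u,v): return np.array([x0+(u+.5)/k-.5,y0+(v+.5)/k-.5])
obs=[((125,-125,170),(70,45)),((0,-125,170),(303,65)),((125,125,170),(20,500)),((-36,8,178),(340,312)),((-36,125,178),(322,525)),((40,-12,203),(187,259))]
def W(p,P): 
    P=np.array(P)/1000; return np.r_[R.from_euler('z',p[2]).as_matrix()[:2,:2]@P[:2]+p[:2],P[2]]
f=lambda p:np.concatenate([proj(Ct,W(p,P))-raw(84,125,5,*o) for P,o in obs])
s=least_squares(f,[.57,.22,1.57],loss='soft_l1'); print("station",s.x,np.round(f(s.x).reshape(-1,2),2))
print("keyhole",W(s.x,(40,-12,203)),"handle",W(s.x,(-52,30,70)))
print("keyhole direct",atz(Ct,*raw(84,125,5,187,259),.203))
dc=[(145,105),(310,172),(245,340),(70,272)]
Q=np.array([atz(Ct,*raw(255,190,10,*o),.03) for o in dc]);print(Q,Q.mean(0),np.linalg.norm(np.diff(Q,axis=0),axis=1))
e=np.diff(np.r_[Q,Q[:1]],axis=0);print(np.arctan2(e[:,1],e[:,0]))
E
python3 fit.py
```

```text
station [0.57323927 0.22386655 1.52322123] [[ 0.29 -0.24]
 [-0.19 -0.64]
 [ 0.08  1.34]
 [ 0.2  -0.41]
 [-0.52  1.09]
 [ 0.1  -0.46]]
keyhole [0.58712798 0.26325061 0.203     ] handle [0.54080024 0.1733521  0.07      ]
keyhole direct [0.58592979 0.26344808 0.203     ]
[[ 0.5437461  -0.13213793  0.03      ]
 [ 0.52494633 -0.1826157   0.03      ]
 [ 0.47376039 -0.16413606  0.03      ]
 [ 0.49265984 -0.11079612  0.03      ]] [ 0.50877816 -0.14742145  0.03      ] [0.05386499 0.05441964 0.05658921]
[-1.92731775  2.7951258   1.23027746 -0.39572261]
```

```bash
cat >> h.py <<'E'
def down(psi): return R.from_euler('z',psi)*R.from_euler('x',np.pi)
def plan(targets,st=None):
    """targets: list of (pos, Rotation); prints xyz and rot, each from the previous pose"""
    st=st or r.get_state(); p,q=np.array(st["tool_pos"]),R.from_quat(st["eef_rot"])
    for tp,tq in targets:
        d=q.inv().apply(np.array(tp)-p); w=(q.inv()*tq).as_rotvec()
        print("xyz",np.round(d,4),"rot",np.round(w,3),"rows>=%.1f"%max(np.linalg.norm(d)/.0417,np.degrees(np.linalg.norm(w))/7.16))
        p,q=np.array(tp),tq
def show(st=None):
    st=st or r.get_state(); q=R.from_quat(st["eef_rot"]); m=q.as_matrix()
    print("t%.2f"%st["clock"],"p",np.round(st["tool_pos"],4),"psi %.3f"%np.arctan2(m[1,0],m[0,0]),"z",np.round(m[:,2],3),"q",np.round(st["q"],2),"F",np.round(st["contact_force"],1),"open %.3f"%st["opening"],"ff %.1f"%st["finger_force"])
    return st
E
python3 - <<'E'
from h import *
show(); plan([((.36,-.36,.22),down(0)),((.509,-.147,.17),down(-.36))])
E
```

```text
t0.10 p [ 0.2004 -0.5914  0.238 ] psi 0.327 z [-0.001  0.001 -1.   ] q [ 1.28  0.69 -0.19  1.57  0.16  0.9  -0.22] F [ 0.3  0.2 -0.4] open 1.001 ff 0.0
xyz [ 0.2255 -0.1679  0.0182] rot [-0.002  0.     0.327] rows>=6.8
xyz [ 0.149 -0.213  0.05 ] rot [ 0.   -0.    0.36] rows>=6.3
```

Call:
carry_out(
  plan=[
    {"rot":[0,0,0.33],"xyz":[0.2255,-0.168,0.018],"grip":60},
    {"rot":[0,0,0.33],"xyz":[0.2255,-0.168,0.018],"grip":60},
    {"rot":[0,0,0.33],"xyz":[0.2255,-0.168,0.018],"grip":60},
    {"rot":[0,0,0.33],"xyz":[0.2255,-0.168,0.018],"grip":60},
    {"rot":[0,0,0.33],"xyz":[0.2255,-0.168,0.018],"grip":60},
    {"rot":[0,0,0.33],"xyz":[0.2255,-0.168,0.018],"grip":60},
    {"rot":[0,0,0.33],"xyz":[0.2255,-0.168,0.018],"grip":60},
    {"rot":[0,0,0.33],"xyz":[0.2255,-0.168,0.018],"grip":60},
  ],
)

```text
clock: 0.77
tool_pos: [0.3652, -0.3529, 0.2202]
eef_rot: [1.0, 0.005, 0.001, -0.003]
contact_force: [-0.2, -0.4, 0.8]
opening: 0.762
finger_force: 0.0
```

Call:
carry_out(
  plan=[
    {"rot":[0,0,0.36],"xyz":[0.149,-0.213,0.05],"grip":60},
    {"rot":[0,0,0.36],"xyz":[0.149,-0.213,0.05],"grip":60},
    {"rot":[0,0,0.36],"xyz":[0.149,-0.213,0.05],"grip":60},
    {"rot":[0,0,0.36],"xyz":[0.149,-0.213,0.05],"grip":60},
    {"rot":[0,0,0.36],"xyz":[0.149,-0.213,0.05],"grip":60},
    {"rot":[0,0,0.36],"xyz":[0.149,-0.213,0.05],"grip":60},
    {"rot":[0,0,0.36],"xyz":[0.149,-0.213,0.05],"grip":60},
    {"rot":[0,0,0.36],"xyz":[0.149,-0.213,0.05],"grip":60},
  ],
)

```text
clock: 1.43
tool_pos: [0.5125, -0.1427, 0.1696]
eef_rot: [0.984, -0.176, -0.0, -0.001]
contact_force: [0.5, -0.6, -0.2]
opening: 0.767
finger_force: 0.0
```

```bash
python3 - <<'E'
from h import *
st=show(); im=r.snapshot("wrist")[:,:,::-1]
cv2.imwrite("w1raw.png",im); C=cam("wrist",st); print(proj(C,(.509,-.147,.071)),proj(C,(.509,-.147,.03)))
cv2.imwrite("pics/w1.png",cv2.resize(im,(800,600),interpolation=cv2.INTER_CUBIC))
E
```

```text
t1.43 p [ 0.5125 -0.1427  0.1696] psi -0.355 z [ 0.     0.003 -1.   ] q [ 0.14  0.67  0.08  1.92 -0.11  0.55 -1.63] F [ 0.5 -0.6 -0.2] open 0.767 ff 0.0
[264.68671317 189.06166659] [263.94908171 176.30104315]
```

View pics/w1.png

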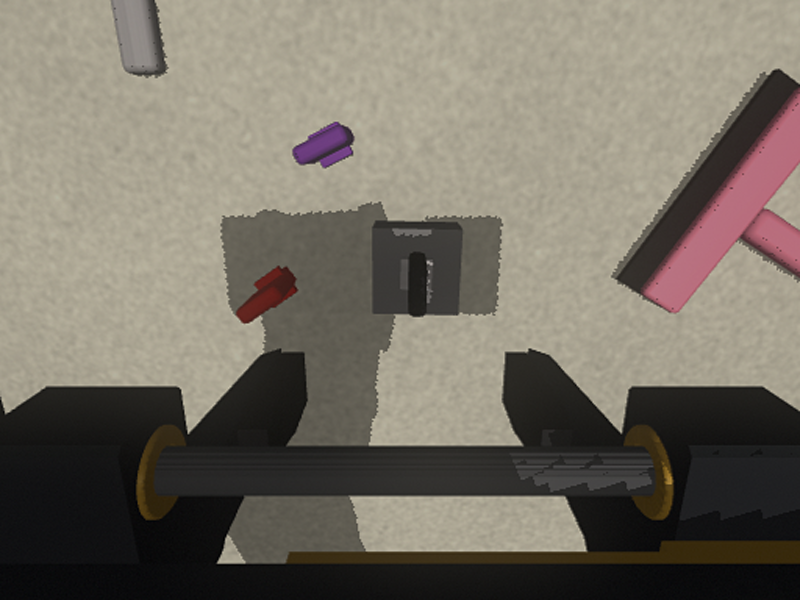

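The wrist view shows the black key upright in the dock. The grip top runs from (417,252) to (417,316) and the dock top is centred near (416,268). The jaws are already aligned with the grip.

```bash
python3 - <<'E'
from h import *
st=r.get_state(); C=cam("wrist",st)
k=lambda u,v:((u+.5)*.64-.5,(v+.5)*.64-.5)
print("key top",atz(C,*k(417,286),.071),"dock",[atz(C,*k(*c),.03).round(4) for c in ((373,229),(461,231),(462,314),(373,313))])
P=(.5085,-.1475)
print("jaw mid",atz(C,*k(403.5,350),st["tool_pos"][2]))
plan([((*P,.10),down(-.36)),((*P,.038),down(-.36))])
E
```

```text
key top [ 0.51148524 -0.153988    0.071     ] dock [array([ 0.543 , -0.1382,  0.03  ]), array([ 0.5231, -0.1879,  0.03  ]), array([ 0.472 , -0.1714,  0.03  ]), array([ 0.4926, -0.1182,  0.03  ])]
jaw mid [ 0.52053444 -0.14969032  0.17001256]
xyz [-0.0015  0.0021  0.07  ] rot [-0.     0.001  0.001] rows>=1.7
xyz [ 0.    -0.     0.062] rot [0. 0. 0.] rows>=1.5
```

```bash
python3 - <<'E'
from h import *
st=show(); im=r.snapshot("wrist").astype(int); cv2.imwrite("w2raw.png",im[:,:,::-1].astype(np.uint8)); C=cam("wrist",st)
m=(im.max(2)<38).astype(np.uint8); m[:, :235]=0; m[:,300:]=0; m[:150]=0; m[215:]=0
n,l,s,c=cv2.connectedComponentsWithStats(m); print(s[1:],c[1:])
g=cv2.cvtColor(im.astype(np.uint8),cv2.COLOR_RGB2GRAY); print(g[180,230:305:2]); print(g[140:210:2,267])
E
```

```text
t1.48 p [ 0.5107 -0.1461  0.17  ] psi -0.359 z [-0.001  0.001 -1.   ] q [ 0.14  0.67  0.09  1.93 -0.1   0.55 -1.63] F [-1.3 -1.3  0.5] open 0.763 ff 0.0
[[257 161  12  40 416]] [[262.19230769 181.06730769]]
[ 92  95  64  57  58  58  58  58  59  58  58  73  77  65  27  29  30  29
  29  41 139 101  59  60  59  60  60  61  60  60  84  94  94  95  95  96
  97  97]
[164  47  48 112 107  68  62  62  61  60  61  38  26  26  25  26  26  26
  26  30  25  25  26  29  27  26  28  28  30  30  77 165 167 169 160]
```

```bash
python3 - <<'E'
from h import *
st=show(); C=cam("wrist",dict(st,tool_pos=np.array([.5107,-.1461,.17])))
print(atz(C,262.5,182,.071), atz(C,262.5,200.5,.071),atz(C,262.5,163,.071))
P=(.5095,-.1475)
plan([((*P,.10),down(-.36)),((*P,.038),down(-.36))])
E
```

```text
t1.53 p [ 0.5096 -0.1483  0.1704] psi -0.363 z [-0.001 -0.001 -1.   ] q [ 0.14  0.67  0.09  1.93 -0.1   0.55 -1.63] F [-0.4 -0.3 -0.5] open 0.766 ff 0.0
[ 0.51342468 -0.15108314  0.071     ] [ 0.49792812 -0.14529164  0.071     ] [ 0.52875229 -0.15681149  0.071     ]
xyz [-0.0003 -0.0008  0.0704] rot [ 0.001  0.001 -0.003] rows>=1.7
xyz [ 0.    -0.     0.062] rot [0. 0. 0.] rows>=1.5
```

Call:
carry_out(
  plan=[
    {"rot":[0,0,0],"xyz":[0.0015,0.001,0.035],"grip":90},
    {"rot":[0,0,0],"xyz":[0.0015,0.001,0.07],"grip":90},
    {"rot":[0,0,0],"xyz":[0.0015,0.001,0.1],"grip":90},
    {"rot":[0,0,0],"xyz":[0.0015,0.001,0.1],"grip":90},
    {"rot":[0,0,0],"xyz":[0.0015,0.001,0.1],"grip":90},
    {"rot":[0,0,0],"xyz":[0.0015,0.001,0.1],"grip":90},
    {"rot":[0,0,0],"xyz":[0.0015,0.001,0.1],"grip":90},
  ],
)

```text
clock: 2.12
tool_pos: [0.512, -0.1507, 0.0728]
eef_rot: [0.983, -0.181, 0.002, 0.0]
contact_force: [-0.9, -0.9, -0.4]
opening: 0.649
finger_force: 0.0
```

```bash
python3 - <<'E'
from h import *
st=show(); im=r.snapshot("wrist")[:,:,::-1]; 
cv2.imwrite("pics/w3.png",cv2.resize(im[90:340,130:400],(648,600),interpolation=cv2.INTER_CUBIC)); C=cam("wrist",st); print(proj(C,(.511,-.149,.071)))
E
```

```text
t2.12 p [ 0.512  -0.1507  0.0728] psi -0.365 z [ 0.003 -0.001 -1.   ] q [ 0.17  0.84  0.05  1.97 -0.12  0.33 -1.62] F [-0.9 -0.9 -0.4] open 0.649 ff 0.0
[256.01587926 242.94502749]
```

View pics/w3.png

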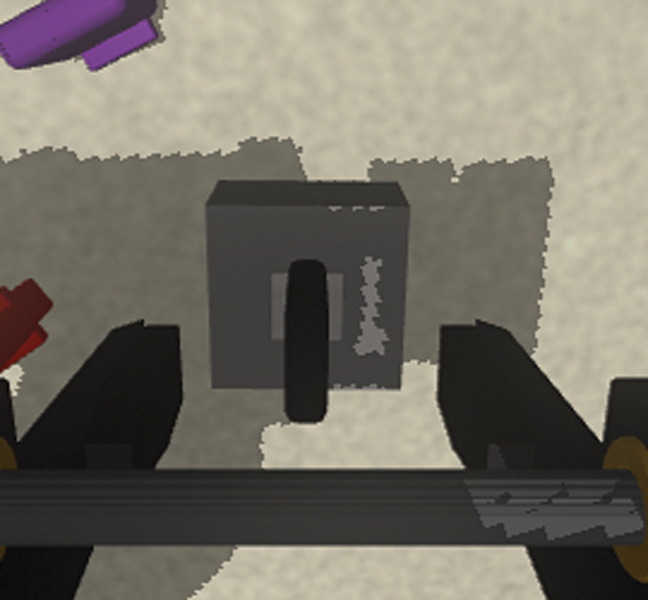

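The close-up shows the key grip between the open jaws, at x≈306 against a jaw middle of about 310. The near end of the grip top is at (306,422).

```bash
python3 - <<'E'
from h import *
st=show(); C=cam("wrist",dict(st,tool_pos=np.array([.512,-.1507,.0728])))
k=lambda u,v:(130+(u+.5)/2.4-.5,90+(v+.5)/2.4-.5)
e=atz(C,*k(306,422),.071); P=e[:2]+.015*np.array([np.cos(-.36),np.sin(-.36)]); print(e,"centre",P)
print("dock",[atz(C,*k(*c),.03).round(4) for c in ((206,205),(409,205),(401,389),(212,388))])
plan([((*P,.038),down(-.36))])
E
```

```text
t2.17 p [ 0.5121 -0.1504  0.0728] psi -0.364 z [ 0.003 -0.001 -1.   ] q [ 0.17  0.84  0.05  1.97 -0.12  0.33 -1.62] F [0.1 0.6 0.4] open 0.649 ff 0.0
[ 0.49777874 -0.14467584  0.071     ] centre [ 0.51181719 -0.14995995]
dock [array([ 0.5457, -0.134 ,  0.03  ]), array([ 0.5263, -0.1851,  0.03  ]), array([ 0.4747, -0.1653,  0.03  ]), array([ 0.4945, -0.1141,  0.03  ])]
xyz [-0.0005 -0.0003  0.0348] rot [-0.    -0.004 -0.004] rows>=0.8
```

Call:
carry_out(
  plan=[
    {"rot":[0,-0.003,0],"xyz":[-0.0005,0,0.017],"grip":90},
    {"rot":[0,-0.003,0],"xyz":[-0.0005,0,0.034],"grip":90},
    {"rot":[0,-0.003,0],"xyz":[-0.0005,0,0.034],"grip":170},
    {"rot":[0,-0.003,0],"xyz":[-0.0005,0,0.034],"grip":255},
    {"rot":[0,-0.003,0],"xyz":[-0.0005,0,0.034],"grip":255},
    {"rot":[0,-0.003,0],"xyz":[-0.0005,0,0.034],"grip":255},
    {"rot":[0,-0.003,0],"xyz":[-0.0005,0,0.034],"grip":255},
    {"rot":[0,-0.003,0],"xyz":[-0.0005,0,0.034],"grip":255},
  ],
  squeeze=30,
)

```text
clock: 2.83
tool_pos: [0.511, -0.1493, 0.0374]
eef_rot: [0.984, -0.181, -0.001, -0.0]
contact_force: [0.8, 0.8, 0.2]
opening: 0.218
finger_force: 0.0
```

```bash
python3 - <<'E'
from h import *
show()
E
```

```text
t2.83 p [ 0.511  -0.1493  0.0374] psi -0.363 z [-0.002  0.001 -1.   ] q [ 0.17  0.9   0.04  1.98 -0.12  0.26 -1.62] F [0.8 0.8 0.2] open 0.218 ff 0.0
```

Call:
carry_out(
  plan=[
    {"rot":[0,0,0],"xyz":[0,0,0],"grip":255},
    {"rot":[0,0,0],"xyz":[0,0,0],"grip":255},
    {"rot":[0,0,0],"xyz":[0,0,0],"grip":255},
    {"rot":[0,0,0],"xyz":[0,0,0],"grip":255},
    {"rot":[0,0,0],"xyz":[0,0,0],"grip":255},
  ],
)

```text
clock: 3.25
tool_pos: [0.5107, -0.1493, 0.037]
eef_rot: [0.984, -0.181, -0.001, -0.0]
contact_force: [-0.6, 0.1, 5.0]
opening: 0.114
finger_force: 30.0
```

Call:
carry_out(
  plan=[
    {"rot":[0,0,0],"xyz":[0,0,-0.02],"grip":255},
    {"rot":[0,0,0],"xyz":[0,0,-0.05],"grip":255},
    {"rot":[0,0,0],"xyz":[0,0,-0.09],"grip":255},
    {"rot":[0,0,0],"xyz":[0,0,-0.13],"grip":255},
    {"rot":[0,0,0],"xyz":[0,0,-0.17],"grip":255},
    {"rot":[0,0,0],"xyz":[0,0,-0.21],"grip":255},
    {"rot":[0,0,0],"xyz":[0,0,-0.24],"grip":255},
    {"rot":[0,0,0],"xyz":[0,0,-0.24],"grip":255},
  ],
)

```text
clock: 3.92
tool_pos: [0.5145, -0.1506, 0.2825]
eef_rot: [0.984, -0.181, 0.004, 0.0]
contact_force: [0.7, 0.4, -1.0]
opening: 0.114
finger_force: 30.0
```

```bash
python3 - <<'E'
from h import *
show(); plan([((.55,.06,.29),down(-.2)),((.586,.2634,.29),down(-.0476))])
E
```

```text
t3.92 p [ 0.5145 -0.1506  0.2825] psi -0.364 z [ 0.009 -0.002 -1.   ] q [ 0.12  0.51  0.13  1.8  -0.08  0.83 -1.65] F [ 0.7  0.4 -1. ] open 0.114 ff 30.0
xyz [-0.0417 -0.2095 -0.0075] rot [-0.001 -0.009 -0.164] rows>=5.1
xyz [-0.0051 -0.2065 -0.    ] rot [-0.     0.    -0.152] rows>=5.0
```

Call:
carry_out(
  plan=[
    {"rot":[0,-0.009,-0.16],"xyz":[-0.0417,-0.2095,-0.008],"grip":255},
    {"rot":[0,-0.009,-0.16],"xyz":[-0.0417,-0.2095,-0.008],"grip":255},
    {"rot":[0,-0.009,-0.16],"xyz":[-0.0417,-0.2095,-0.008],"grip":255},
    {"rot":[0,-0.009,-0.16],"xyz":[-0.0417,-0.2095,-0.008],"grip":255},
    {"rot":[0,-0.009,-0.16],"xyz":[-0.0417,-0.2095,-0.008],"grip":255},
    {"rot":[0,-0.009,-0.16],"xyz":[-0.0417,-0.2095,-0.008],"grip":255},
  ],
)

```text
clock: 4.42
tool_pos: [0.5468, 0.0718, 0.2837]
eef_rot: [0.995, -0.095, -0.007, -0.004]
contact_force: [-0.3, 0.9, -1.2]
opening: 0.11
finger_force: 30.0
```

Call:
carry_out(
  plan=[
    {"rot":[0,0,-0.152],"xyz":[-0.06,-0.2,0.02],"grip":255},
    {"rot":[0,0,-0.152],"xyz":[-0.06,-0.2,0.02],"grip":255},
    {"rot":[0,0,-0.152],"xyz":[-0.06,-0.2,0.02],"grip":255},
    {"rot":[0,0,-0.152],"xyz":[-0.06,-0.2,0.02],"grip":255},
    {"rot":[0,0,-0.152],"xyz":[-0.06,-0.2,0.02],"grip":255},
    {"rot":[0,0,-0.152],"xyz":[-0.06,-0.2,0.02],"grip":255},
    {"rot":[0,0,-0.152],"xyz":[-0.06,-0.2,0.02],"grip":255},
    {"rot":[0,0,-0.152],"xyz":[-0.06,-0.2,0.02],"grip":255},
  ],
)

```text
clock: 5.08
tool_pos: [0.5277, 0.2681, 0.2647]
eef_rot: [1.0, -0.026, -0.006, -0.001]
contact_force: [0.1, -1.5, -0.6]
opening: 0.111
finger_force: 30.0
```

Call:
carry_out(
  plan=[
    {"rot":[0,0,0],"xyz":[0,0,0],"grip":255},
    {"rot":[0,0,0],"xyz":[0,0,0],"grip":255},
    {"rot":[0,0,0],"xyz":[0,0,0],"grip":255},
    {"rot":[0,0,0],"xyz":[0,0,0],"grip":255},
  ],
)

```text
clock: 5.42
tool_pos: [0.5285, 0.268, 0.266]
eef_rot: [1.0, -0.027, -0.006, -0.002]
contact_force: [0.1, 0.1, -0.1]
opening: 0.111
finger_force: 30.0
```

```bash
python3 - <<'E'
from h import *
st=show(); im=r.snapshot("wrist")[:,:,::-1]; cv2.imwrite("w4raw.png",im)
np.save("w4.npy",np.r_[st["tool_pos"],st["eef_rot"]])
cv2.imwrite("pics/w4.png",cv2.resize(im[0:300,60:460],(800,600),interpolation=cv2.INTER_CUBIC)); C=cam("wrist",st); print(proj(C,(.5865,.2634,.203)),proj(C,np.array(st["tool_pos"])-[0,0,.0294]))
E
```

```text
t5.42 p [0.5285 0.268  0.266 ] psi -0.053 z [-0.011  0.003 -1.   ] q [-0.57  0.61  0.05  1.63 -0.05  0.9  -2.12] F [ 0.1  0.1 -0.1] open 0.111 ff 30.0
[260.50337338 119.54402527] [257.98155898 219.23617915]
```

View pics/w4.png

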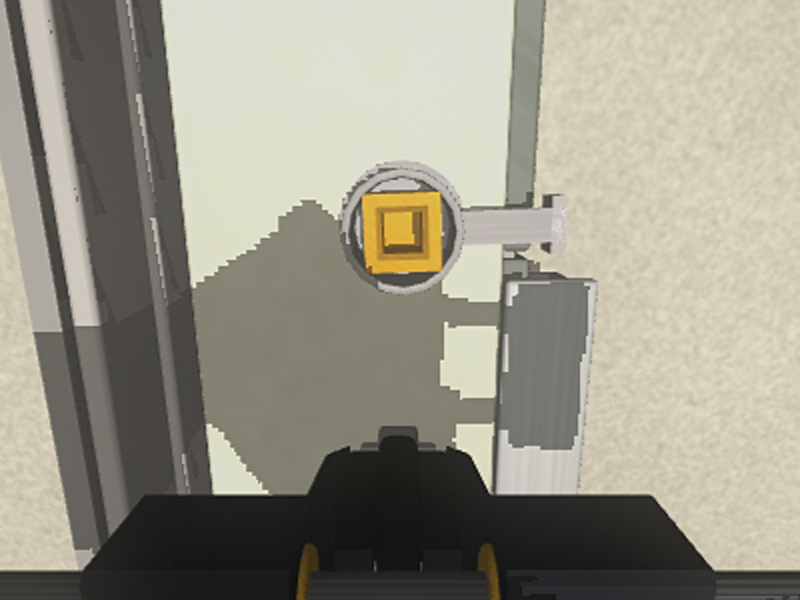

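The view shows the brass lock face with the keyhole centre at about (402,231) and the catch arm pointing to the door at the right. The key is hanging from the fingers at about (398,440).

```bash
python3 - <<'E'
from h import *
a=np.load("w4.npy"); st=dict(tool_pos=a[:3],eef_rot=a[3:]); C=cam("wrist",st)
k=lambda u,v:(60+(u+.5)/2-.5,(v+.5)/2-.5)
print("hole",atz(C,*k(402,231),.203),"outer",atz(C,*k(402,233.3),.203),"corners",[atz(C,*k(*c),.203).round(4) for c in ((362,195),(440,192),(441,270),(366,274))])
# visible collar features: far (+x) edge of collar top/shank
for n,P in dict(collartop_c=[.010,0,-.0024],collarL=[.010,-.010,-.0024],collarR=[.010,.010,-.0024],collbotL=[.010,-.010,.0026],collbotR=[.010,.010,.0026],gripL=[.015,-.005,-.0024-.036],gripbotL=[.015,-.005,-.0024],gripR=[.015,.005,-.0024]).items():
    u=proj(C,a[:3]+R.from_quat(a[3:]).apply(P)); print(n,((u+.5-[60,0])*2-.5).round(0))
E
```

```text
hole [0.58931747 0.26309296 0.203     ] outer [0.58856293 0.26313061 0.203     ] corners [array([0.6016, 0.2757, 0.203 ]), array([0.6012, 0.25  , 0.203 ]), array([0.5756, 0.2504, 0.203 ]), array([0.5756, 0.2761, 0.203 ])]
collartop_c [396. 453.]
collarL [357. 453.]
collarR [435. 453.]
collbotL [359. 446.]
collbotR [434. 446.]
gripL [371. 506.]
gripbotL [377. 436.]
gripR [416. 436.]
```

```bash
python3 - <<'E'
from h import *
plan([((.588,.2635,.24),down(-.015)),((.588,.2635,.225),down(-.015))])
E
```

```text
xyz [0.0601 0.0018 0.0253] rot [-0.003  0.011 -0.038] rows>=1.6
xyz [ 0.    -0.     0.015] rot [0. 0. 0.] rows>=0.4
```

Call:
carry_out(
  plan=[
    {"rot":[-0.003,0.011,-0.038],"xyz":[0.02,0.0018,0.0],"grip":255},
    {"rot":[-0.003,0.011,-0.038],"xyz":[0.04,0.0018,0.01],"grip":255},
    {"rot":[-0.003,0.011,-0.038],"xyz":[0.06,0.0018,0.02],"grip":255},
    {"rot":[-0.003,0.011,-0.038],"xyz":[0.06,0.0018,0.025],"grip":255},
    {"rot":[-0.003,0.011,-0.038],"xyz":[0.06,0.0018,0.025],"grip":255},
    {"rot":[-0.003,0.011,-0.038],"xyz":[0.06,0.0018,0.025],"grip":255},
    {"rot":[-0.003,0.011,-0.038],"xyz":[0.06,0.0018,0.025],"grip":255},
  ],
)

```text
clock: 6.05
tool_pos: [0.5868, 0.2649, 0.2406]
eef_rot: [1.0, -0.006, -0.0, -0.0]
contact_force: [0.1, 0.5, -0.9]
opening: 0.111
finger_force: 30.0
```

```bash
python3 - <<'E'
from h import *
st=show(); plan([((.588,.2635,.224),down(-.015))])
im=r.snapshot("wrist")[:,:,::-1]
cv2.imwrite("pics/w5.png",cv2.resize(im[120:300,140:380],(800,600),interpolation=cv2.INTER_CUBIC))
E
```

```text
t6.05 p [0.5868 0.2649 0.2406] psi -0.012 z [-0.001  0.001 -1.   ] q [-0.52  0.71  0.04  1.51 -0.04  0.92 -2.05] F [ 0.1  0.5 -0.9] open 0.111 ff 30.0
xyz [0.0012 0.0014 0.0166] rot [-0.001  0.001  0.003] rows>=0.4
```

View pics/w5.png

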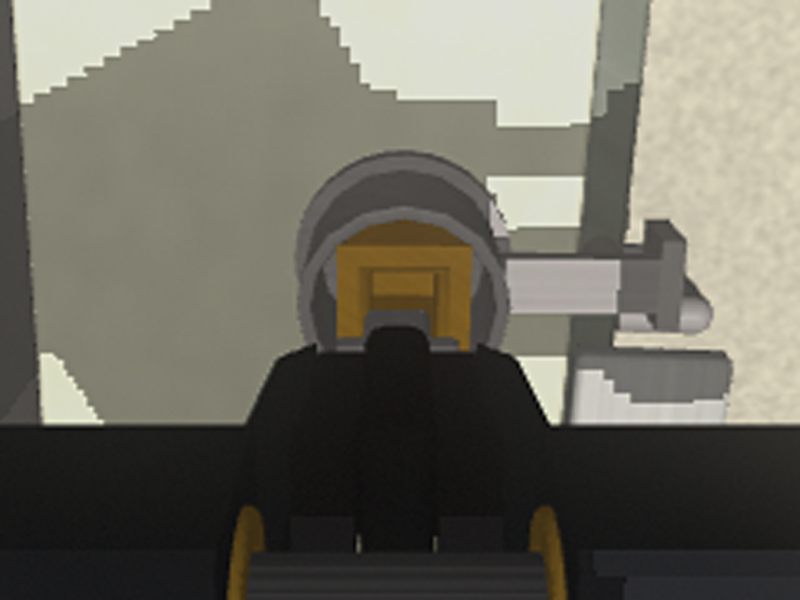

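The view shows the shank tip at x≈397, with its far edge at y≈310. The brass square is centred near x=405 and its far edge is at y≈246. The shank needs about 1.4 mm more in tool y, and I'll check the x direction by projection.

```bash
python3 - <<'E'
from h import *
st=dict(tool_pos=np.array([.5868,.2649,.2406]),eef_rot=down(-.012).as_quat()); C=cam("wrist",st)
k=lambda u,v:(140+(u+.5)/3.333-.5,120+(v+.5)/3.333-.5)
for y in (246,248): print("brass far edge",atz(C,*k(405,y),.203), "-> centre x",atz(C,*k(405,y),.203)[0]-.0128)
print("chamfer far",atz(C,*k(404,267),.203))
print("shank far edge",atz(C,*k(397,310),.2112),"L/R",atz(C,*k(364,312),.2112),atz(C,*k(430,312),.2112), "key x", atz(C,*k(397,310),.2112)[0]-.006)
E
```

```text
brass far edge [0.60138777 0.26259756 0.203     ] -> centre x 0.5885877669636849
brass far edge [0.60098338 0.26260094 0.203     ] -> centre x 0.5881833817332132
chamfer far [0.59711919 0.26282619 0.203     ]
shank far edge [0.59154689 0.26424987 0.2112    ] L/R [0.59121481 0.27042168 0.2112    ] [0.59107525 0.25808606 0.2112    ] key x 0.5855468948117136
```

Call:
carry_out(
  plan=[
    {"rot":[0,0,0],"xyz":[0.0028,0.0016,0],"grip":255},
    {"rot":[0,0,0],"xyz":[0.0028,0.0016,0],"grip":255},
    {"rot":[0,0,0],"xyz":[0.0028,0.0016,0.005],"grip":255},
    {"rot":[0,0,0],"xyz":[0.0028,0.0016,0.009],"grip":255},
    {"rot":[0,0,0],"xyz":[0.0028,0.0016,0.012],"grip":255},
    {"rot":[0,0,0],"xyz":[0.0028,0.0016,0.015],"grip":255},
    {"rot":[0,0,0],"xyz":[0.0028,0.0016,0.018],"grip":255},
    {"rot":[0,0,0],"xyz":[0.0028,0.0016,0.018],"grip":255},
  ],
)

```text
clock: 6.77
tool_pos: [0.5898, 0.2628, 0.2209]
eef_rot: [1.0, -0.006, -0.001, 0.0]
contact_force: [-1.2, 0.5, -1.1]
opening: 0.109
finger_force: 30.0
```

```bash
python3 - <<'E'
from h import *
st=show(); print(st["moment"])
E
```

```text
t6.77 p [0.5898 0.2628 0.2209] psi -0.013 z [-0.002 -0.    -1.   ] q [-0.51  0.74  0.04  1.52 -0.04  0.89 -2.04] F [-1.2  0.5 -1.1] open 0.109 ff 30.0
[ 0.13108725  0.01560526 -0.01403182]
```

Call:
carry_out(
  plan=[
    {"rot":[0,0,0],"xyz":[0,0,0.004],"grip":255},
    {"rot":[0,0,0],"xyz":[0,0,0.008],"grip":255},
    {"rot":[0,0,0],"xyz":[0,0,0.0105],"grip":255},
    {"rot":[0,0,0],"xyz":[0,0,0.0115],"grip":255},
    {"rot":[0,0,0],"xyz":[0,0,0.0115],"grip":255},
  ],
)

```text
clock: 7.18
tool_pos: [0.5899, 0.2628, 0.2102]
eef_rot: [1.0, -0.007, -0.001, 0.0]
contact_force: [-1.8, 0.2, -0.7]
opening: 0.112
finger_force: 30.0
```

Call:
carry_out(
  plan=[
    {"rot":[0,0,0],"xyz":[0,0,0.001],"grip":255},
    {"rot":[0,0,0],"xyz":[0,0,0.002],"grip":255},
    {"rot":[0,0,0],"xyz":[0,0,0.002],"grip":255},
  ],
)

```text
clock: 7.43
tool_pos: [0.59, 0.2629, 0.21]
eef_rot: [1.0, -0.007, -0.0, -0.0]
contact_force: [-4.8, -0.6, 9.4]
opening: 0.114
finger_force: 30.0
```

Call:
carry_out(
  plan=[
    {"rot":[0,0,-0.1],"xyz":[0,-0.0001,-0.001],"grip":255},
    {"rot":[0,0,-0.2],"xyz":[0,-0.0003,-0.001],"grip":255},
    {"rot":[0,0,-0.3],"xyz":[0,-0.0004,-0.001],"grip":255},
    {"rot":[0,0,-0.4],"xyz":[-0.0001,-0.0006,-0.001],"grip":255},
    {"rot":[0,0,-0.5],"xyz":[-0.0002,-0.0007,-0.001],"grip":255},
    {"rot":[0,0,-0.6],"xyz":[-0.0003,-0.0008,-0.001],"grip":255},
    {"rot":[0,0,-0.7],"xyz":[-0.0004,-0.001,-0.001],"grip":255},
    {"rot":[0,0,-0.7],"xyz":[-0.0004,-0.001,-0.001],"grip":255},
  ],
)

```text
clock: 8.1
tool_pos: [0.5891, 0.2642, 0.21]
eef_rot: [0.941, 0.338, -0.001, -0.001]
contact_force: [-5.7, 0.8, 4.4]
opening: 0.111
finger_force: 30.0
```

```bash
python3 - <<'E'
from h import *
st=show(); print(st["moment"])
E
```

```text
t8.10 p [0.5891 0.2642 0.21  ] psi 0.690 z [-0.002  0.001 -1.   ] q [-0.4   0.75 -0.16  1.53  0.14  0.88 -1.5 ] F [-5.7  0.8  4.4] open 0.111 ff 30.0
[0.06370865 1.06723867 0.02567424]
```

Call:
carry_out(
  plan=[
    {"rot":[0,0,-0.1],"xyz":[-0.0003,-0.0004,0],"grip":255},
    {"rot":[0,0,-0.2],"xyz":[-0.0005,-0.0007,0],"grip":255},
    {"rot":[0,0,-0.3],"xyz":[-0.0006,-0.0009,0],"grip":255},
    {"rot":[0,0,-0.4],"xyz":[-0.0007,-0.001,0],"grip":255},
    {"rot":[0,0,-0.5],"xyz":[-0.0007,-0.0011,0],"grip":255},
    {"rot":[0,0,-0.6],"xyz":[-0.0008,-0.0013,0],"grip":255},
    {"rot":[0,0,-0.66],"xyz":[-0.0008,-0.0013,0],"grip":255},
    {"rot":[0,0,-0.66],"xyz":[-0.0008,-0.0013,0],"grip":255},
  ],
)

```text
clock: 8.77
tool_pos: [0.5885, 0.2646, 0.2101]
eef_rot: [0.782, 0.623, 0.0, -0.001]
contact_force: [-3.8, -0.4, 4.5]
opening: 0.11
finger_force: 30.0
```

```bash
python3 - <<'E'
from h import *
st=show(); print(st["moment"])
im=r.snapshot("wrist")[:,:,::-1]
cv2.imwrite("pics/w6.png",cv2.resize(im[60:300,100:420],(800,600),interpolation=cv2.INTER_CUBIC))
E
```

```text
t8.77 p [0.5885 0.2646 0.2101] psi 1.345 z [-0.001  0.001 -1.   ] q [-0.31  0.76 -0.35  1.52  0.3   0.91 -0.98] F [-3.8 -0.4  4.5] open 0.110 ff 30.0
[-0.02771318  0.91712615 -0.29243559]
```

View pics/w6.png

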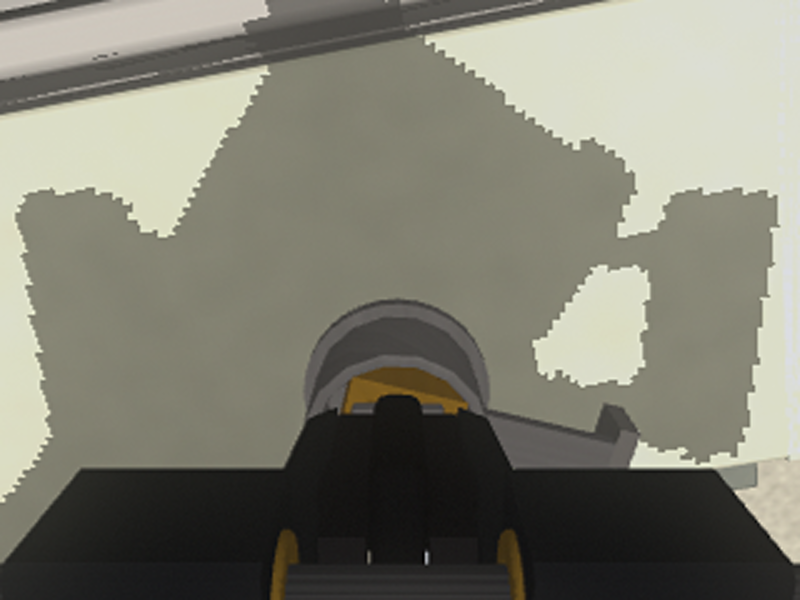

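The catch arm has swung off the door (now at (560,440)), and the −0.29 N m about z shows the stop is reached. Next I relieve the twist, let go and rise.

Call:
carry_out(
  plan=[
    {"rot":[0,0,0.06],"xyz":[0,0,0],"grip":255},
    {"rot":[0,0,0.06],"xyz":[0,0,0],"grip":160},
    {"rot":[0,0,0.06],"xyz":[0,0,0],"grip":160},
    {"rot":[0,0,0.06],"xyz":[0,0,0],"grip":160},
    {"rot":[0,0,0.06],"xyz":[0,0,0],"grip":160},
    {"rot":[0,0,0.06],"xyz":[0,0,0],"grip":160},
  ],
)

```text
clock: 9.32
tool_pos: [0.5889, 0.2642, 0.2094]
eef_rot: [0.8, 0.6, -0.0, -0.0]
contact_force: [0.3, -0.2, -0.1]
opening: 0.372
finger_force: 0.0
```

Call:
carry_out(
  plan=[
    {"rot":[0,0,0],"xyz":[0,0,-0.015],"grip":160},
    {"rot":[0,0,0],"xyz":[0,0,-0.035],"grip":160},
    {"rot":[0,0,0],"xyz":[0,0,-0.07],"grip":160},
    {"rot":[0,0,0],"xyz":[0,0,-0.1],"grip":160},
    {"rot":[0,0,0],"xyz":[0,0,-0.1],"grip":160},
    {"rot":[0,0,0],"xyz":[0,0,-0.1],"grip":160},
    {"rot":[0,0,0],"xyz":[0,0,-0.1],"grip":160},
  ],
)

```text
clock: 9.9
tool_pos: [0.5883, 0.2639, 0.3089]
eef_rot: [0.8, 0.6, -0.001, -0.0]
contact_force: [0.3, -0.2, -0.3]
opening: 0.37
finger_force: 0.0
```

```bash
python3 - <<'E'
from h import *
st=show(); im=r.snapshot("wrist")[:,:,::-1]; ims=r.snapshot("side")[:,:,::-1]
np.save("w7.npy",np.r_[st["tool_pos"],st["eef_rot"]])
o=np.zeros((600,800,3),np.uint8); o[:300,:400]=cv2.resize(im[:384],(400,300),interpolation=cv2.INTER_AREA)
o[:,400:]=cv2.resize(ims[60:180,150:230],(400,600),interpolation=cv2.INTER_CUBIC)
o[300:,:400]=cv2.resize(im[100:250,160:360],(400,300),interpolation=cv2.INTER_CUBIC)
cv2.imwrite("pics/w7.png",o)
E
```

```text
t9.90 p [0.5883 0.2639 0.3089] psi 1.287 z [-0.001 -0.001 -1.   ] q [-0.31  0.66 -0.36  1.4   0.24  1.12 -0.98] F [ 0.3 -0.2 -0.3] open 0.370 ff 0.0
```

View pics/w7.png

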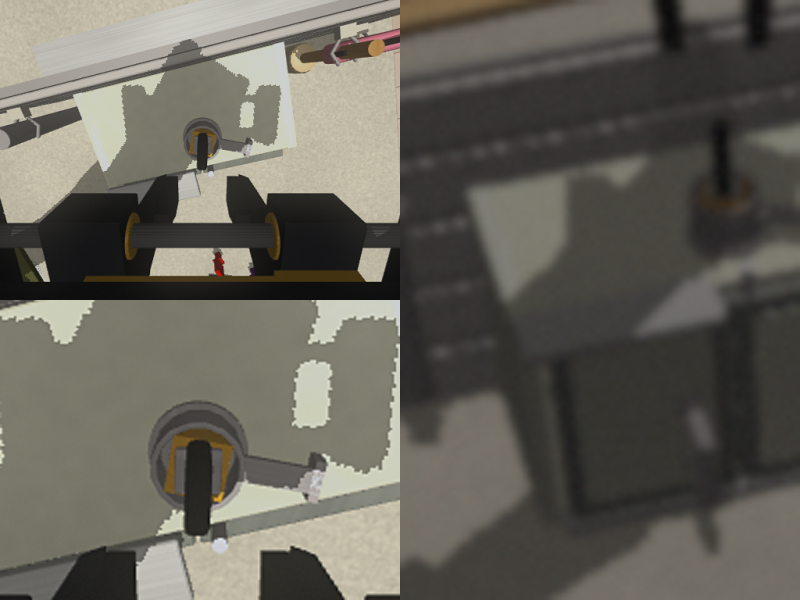

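The picture confirms that the key's collar is flush in the lock, the catch arm is swung aside and the door pin is free. Next I work out the handle grasp and check a collision-free pull.

```bash
cat > door.py <<'E'
from h import *
S=np.array([.5745,.2236,1.5232]); RS=R.from_euler('z',S[2])
s2w=lambda P: RS.apply(P)+[S[0],S[1],0]
def H(th,z=.07): 
    F=np.array([-.11*np.sin(th),-.11+.11*np.cos(th)])
    h=F+.03*np.array([np.sin(th),np.cos(th)])+.052*np.array([-np.cos(th),np.sin(th)]); return np.array([h[0],h[1],z])
def ori(phi,tilt): # station-frame rotation matrix; columns tool x,y,z
    f=np.array([np.cos(phi),-np.sin(phi),0]); z=f*np.sin(tilt)-np.array([0,0,np.cos(tilt)])
    y=np.array([-np.sin(phi),-np.cos(phi),0]); return np.c_[np.cross(y,z),y,z]
def pose(th,phi,tilt=np.radians(35),z=.07,back=0):
    M=ori(phi,tilt); return s2w(H(th,z)+(.019-back)*M[:,2]), RS*R.from_matrix(M)
def clear(th,phi,tilt=np.radians(35),z=.07):
    M=ori(phi,tilt); g=H(th,z)
    G=lambda a,b,c:np.stack(np.meshgrid(a,b,c),-1).reshape(-1,3)
    body=G(np.linspace(-.0375,.0375,7),np.linspace(-.0935,.0935,25),-np.linspace(.045,.25,24))
    fing=G(np.linspace(-.012,.012,4),np.r_[np.linspace(-.024,-.008,4),np.linspace(.008,.024,4)],np.linspace(-.045,.019,10))
    def sd(P,lo,hi): 
        d=np.maximum(np.array(lo)-P,P-np.array(hi)); return (np.linalg.norm(np.maximum(d,0),axis=1)+np.minimum(d.max(1),0)).min()
    F=np.array([-.11*np.sin(th),-.11+.11*np.cos(th),0]); out={}
    for n,L in (("body",body),("fing",fing)):
        P=L@M.T+g
        A=R.from_euler('z',th).inv().apply(P-[0,-.11,0]); B=R.from_euler('z',-th).inv().apply(P-F)
        out[n]=[round(1000*v) for v in (sd(A,[-.012,0,.013],[0,.11,.163]),sd(B,[-.012,0,.013],[0,.11,.163]),sd(P,[-.036,.008,.17],[0,.125,.178]),sd(P,[0,-.125,0],[.125,.125,.17]),sd(P,[.01,-.065,.17],[.06,.01,.244]),1e-3*round(1e3*P[:,2].min(),3))]
    return out
E
python3 - <<'E'
from door import *
print("A,B,visor,cupboard,lock,table")
for tl in (35,45):
  for th,ph in ((0,0),(.4,.4),(.7,.7),(.9,.8),(1.1,.8),(1.1,.9),(1.25,.9),(1.4,.8),(1.4,.95),(1.4,1.1),(1.4,1.4)):
    for z in (.07,.08): print(tl,th,ph,z,clear(th,ph,np.radians(tl),z))
E
```

```text
A,B,visor,cupboard,lock,table
35 0 0 0.07 {'body': [35, 35, 33, 47, 71, 85], 'fing': [20, 19, 65, 31, 96, 48]}
35 0 0 0.08 {'body': [35, 35, 27, 47, 65, 95], 'fing': [20, 19, 56, 31, 90, 58]}
35 0.4 0.4 0.07 {'body': [39, 35, 25, 38, 98, 85], 'fing': [27, 19, 74, 51, 122, 48]}
35 0.4 0.4 0.08 {'body': [39, 35, 19, 38, 94, 95], 'fing': [27, 19, 67, 51, 116, 58]}
35 0.7 0.7 0.07 {'body': [45, 35, 12, 27, 95, 85], 'fing': [32, 19, 77, 60, 122, 48]}
35 0.7 0.7 0.08 {'body': [45, 35, 7, 27, 92, 95], 'fing': [32, 19, 70, 60, 117, 58]}
35 0.9 0.8 0.07 {'body': [44, 32, 8, 24, 85, 85], 'fing': [30, 17, 77, 63, 119, 48]}
35 0.9 0.8 0.08 {'body': [44, 32, 4, 24, 80, 95], 'fing': [30, 17, 70, 63, 114, 58]}
35 1.1 0.8 0.07 {'body': [36, 24, 8, 24, 74, 85], 'fing': [28, 13, 77, 63, 115, 48]}
35 1.1 0.8 0.08 {'body': [36, 24, 4, 24, 69, 95], 'fing': [28, 13, 70, 63, 110, 58]}
35 1.1 0.9 0.07 {'body': [40, 28, 2, 19, 67, 85], 'fing': [29, 15, 75, 63, 113, 48]}
35 1.1 0.9 0.08 {'body': [40, 28, -2, 19, 61, 95], 'fing': [29, 15, 68, 63, 108, 58]}
35 1.25 0.9 0.07 {'body': [34, 23, -1, 16, 55, 85], 'f
[... 1977 characters left out ...]
, 72, 60, 110, 58]}
45 1.4 0.8 0.07 {'body': [31, 21, 14, 24, 59, 75], 'fing': [27, 8, 79, 55, 113, 48]}
45 1.4 0.8 0.08 {'body': [31, 21, 9, 24, 52, 85], 'fing': [27, 8, 72, 55, 108, 58]}
45 1.4 0.95 0.07 {'body': [39, 28, 4, 15, 49, 75], 'fing': [27, 10, 76, 55, 109, 48]}
45 1.4 0.95 0.08 {'body': [39, 28, 0, 15, 42, 85], 'fing': [27, 10, 68, 55, 104, 58]}
45 1.4 1.1 0.07 {'body': [46, 35, -2, 7, 39, 75], 'fing': [27, 12, 73, 56, 105, 48]}
45 1.4 1.1 0.08 {'body': [46, 35, -4, 7, 32, 85], 'fing': [27, 12, 65, 56, 100, 58]}
45 1.4 1.4 0.07 {'body': [57, 45, -4, -4, 17, 75], 'fing': [31, 18, 70, 60, 98, 48]}
45 1.4 1.4 0.08 {'body': [57, 45, -4, -4, 13, 85], 'fing': [31, 18, 61, 60, 92, 58]}
```

```bash
python3 - <<'E'
from door import *
T=np.radians(45)
show(); a=pose(0,0,T,back=.15); b=pose(0,0,T)
print(a[0],b[0]); plan([a,b])
E
```

```text
t10.00 p [0.5879 0.2636 0.3079] psi 1.287 z [-0.003 -0.002 -1.   ] q [-0.31  0.66 -0.36  1.4   0.24  1.12 -0.98] F [-0.3  1.  -0.6] open 0.374 ff 0.0
[0.53765267 0.08056016 0.16263099] [0.54269912 0.18650605 0.05656497]
xyz [-0.1895  0.0034  0.1457] rot [ 0.09   0.784 -0.225] rows>=6.6
xyz [-0.    0.    0.15] rot [0. 0. 0.] rows>=3.6
```

Call:
carry_out(
  plan=[
    {"rot":[0.01,0.1,-0.03],"xyz":[-0.03,0.0,0.0],"grip":100},
    {"rot":[0.02,0.2,-0.06],"xyz":[-0.065,0.001,0.02],"grip":60},
    {"rot":[0.035,0.3,-0.09],"xyz":[-0.095,0.002,0.05],"grip":0},
    {"rot":[0.05,0.4,-0.12],"xyz":[-0.125,0.002,0.08],"grip":0},
    {"rot":[0.06,0.5,-0.15],"xyz":[-0.155,0.003,0.11],"grip":0},
    {"rot":[0.075,0.62,-0.18],"xyz":[-0.175,0.003,0.13],"grip":0},
    {"rot":[0.085,0.74,-0.21],"xyz":[-0.1895,0.0034,0.1457],"grip":0},
    {"rot":[0.09,0.784,-0.225],"xyz":[-0.1895,0.0034,0.1457],"grip":0},
  ],
)

```text
clock: 10.67
tool_pos: [0.5356, 0.0727, 0.1553]
eef_rot: [0.673, 0.631, 0.277, -0.268]
contact_force: [-0.3, -0.6, 0.1]
opening: 0.954
finger_force: 0.0
```

Call:
carry_out(
  plan=[
    {"rot":[0,0,0],"xyz":[0,0,0],"grip":0},
    {"rot":[0,0,0],"xyz":[0,0,0],"grip":0},
    {"rot":[0,0,0],"xyz":[0,0,0],"grip":0},
  ],
)

```text
clock: 10.92
tool_pos: [0.5388, 0.0838, 0.1654]
eef_rot: [0.667, 0.639, 0.279, -0.264]
contact_force: [0.2, 0.4, 0.1]
opening: 1.0
finger_force: 0.0
```

```bash
python3 - <<'E'
from door import *
T=np.radians(45)
st=show(); plan([pose(0,0,T)]); im=r.snapshot("wrist")[:,:,::-1]; C=cam("wrist",st)
np.save("w8.npy",np.r_[st["tool_pos"],st["eef_rot"]])
f=lambda P:((proj(C,s2w(np.array(P)))+.5)*1.5625-.5).round(0)
print("bar lo/mid/hi",f([-.052,.03,.045]),f([-.052,.03,.07]),f([-.052,.03,.095]),"visor edge",f([-.036,.008,.178]),f([-.036,.125,.178]))
cv2.imwrite("pics/w8.png",cv2.resize(im,(800,600),interpolation=cv2.INTER_CUBIC))
E
```

```text
t10.92 p [0.5388 0.0838 0.1654] psi 1.530 z [ 0.035  0.708 -0.706] q [ 0.72  1.05 -0.99  1.9   0.05  0.5  -0.02] F [0.2 0.4 0.1] open 1.000 ff 0.0
xyz [-0.0045 -0.0012  0.1496] rot [ 0.001 -0.002  0.005] rows>=3.6
bar lo/mid/hi [402. 301.] [402. 283.] [402. 261.] visor edge [454. 126.] [177. 124.]
```

View pics/w8.png

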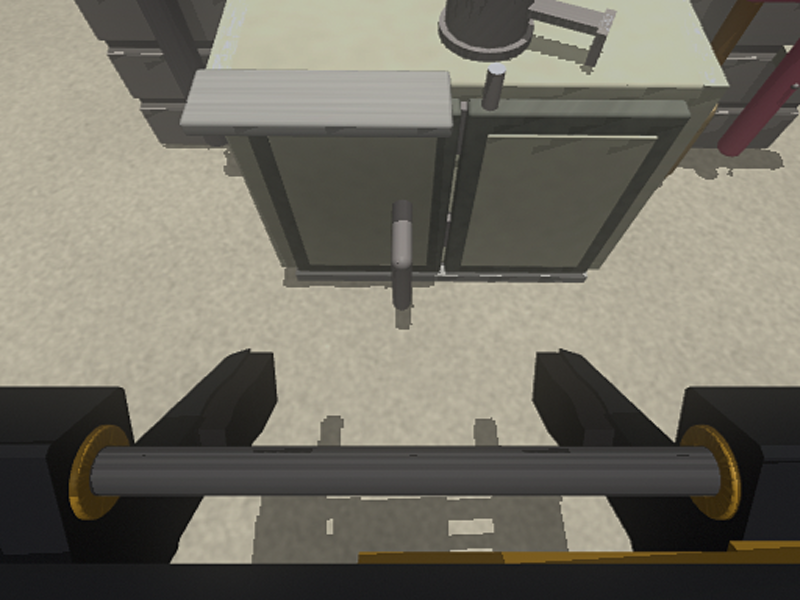

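The view matches the prediction, with the bar handle at (402,262–308) midway between the open fingers. I go in along the fingers and close.

Call:
carry_out(
  plan=[
    {"rot":[0,0,0],"xyz":[-0.0045,-0.001,0.03],"grip":0},
    {"rot":[0,0,0],"xyz":[-0.0045,-0.001,0.06],"grip":0},
    {"rot":[0,0,0],"xyz":[-0.0045,-0.001,0.09],"grip":0},
    {"rot":[0,0,0],"xyz":[-0.0045,-0.001,0.12],"grip":0},
    {"rot":[0,0,0],"xyz":[-0.0045,-0.001,0.14],"grip":0},
    {"rot":[0,0,0],"xyz":[-0.0045,-0.001,0.1495],"grip":60},
    {"rot":[0,0,0],"xyz":[-0.0045,-0.001,0.1495],"grip":120},
    {"rot":[0,0,0],"xyz":[-0.0045,-0.001,0.1495],"grip":180},
  ],
  squeeze=25,
)

```text
clock: 11.63
tool_pos: [0.5432, 0.1852, 0.0565]
eef_rot: [0.667, 0.639, 0.279, -0.263]
contact_force: [0.6, -0.4, 0.1]
opening: 0.796
finger_force: 0.0
```

Call:
carry_out(
  plan=[
    {"rot":[0,0,0],"xyz":[0,0,0],"grip":255},
    {"rot":[0,0,0],"xyz":[0,0,0],"grip":255},
    {"rot":[0,0,0],"xyz":[0,0,0],"grip":255},
    {"rot":[0,0,0],"xyz":[0,0,0],"grip":255},
    {"rot":[0,0,0],"xyz":[0,0,0],"grip":255},
    {"rot":[0,0,0],"xyz":[0,0,0],"grip":255},
    {"rot":[0,0,0],"xyz":[0,0,0],"grip":255},
    {"rot":[0,0,0],"xyz":[0,0,0],"grip":255},
  ],
)

```text
clock: 12.3
tool_pos: [0.5429, 0.1841, 0.0552]
eef_rot: [0.668, 0.637, 0.279, -0.264]
contact_force: [-0.1, -0.1, -0.3]
opening: 0.19
finger_force: 0.0
```

```bash
python3 - <<'E'
from door import *
T=np.radians(45)
show(); print(pose(0,0,T)[0])
c=pose(0,0,T)
th=np.linspace(0.0,1.45,17)
for i in range(0,16,4):
    p0,q0=pose(th[i],th[i]/2,T)
    print("from %.2f"%th[i])
    for j in range(1,5):
        p,q=pose(th[i+j],th[i+j]/2,T); print("  ",np.round(q0.inv().apply(p-p0),4),np.round((q0.inv()*q).as_rotvec(),3))
E
```

```text
t12.30 p [0.5429 0.1841 0.0552] psi 1.525 z [ 0.036  0.708 -0.706] q [ 0.49  1.22 -0.87  1.94  0.09  0.19 -0.05] F [-0.1 -0.1 -0.3] open 0.190 ff 0.0
[0.54269912 0.18650605 0.05656497]
from 0.00
   [-0.005  -0.0035 -0.005 ] [-0.032  0.     0.032]
   [-0.0096 -0.0059 -0.0096] [-0.064 -0.     0.064]
   [-0.0139 -0.007  -0.0139] [-0.096 -0.     0.096]
   [-0.0178 -0.0069 -0.0178] [-0.128 -0.     0.128]
from 0.36
   [-0.0032  0.0022 -0.0032] [-0.032  0.     0.032]
   [-0.0059  0.0054 -0.0059] [-0.064  0.     0.064]
   [-0.0079  0.0097 -0.0079] [-0.096  0.     0.096]
   [-0.0093  0.015  -0.0093] [-0.128  0.     0.128]
from 0.72
   [0.0001 0.0064 0.0001] [-0.032  0.     0.032]
   [0.0009 0.0135 0.0009] [-0.064  0.     0.064]
   [0.0026 0.0214 0.0026] [-0.096 -0.     0.096]
   [0.0049 0.0298 0.0049] [-0.128  0.     0.128]
from 1.09
   [0.0042 0.0081 0.0042] [-0.032  0.     0.032]
   [0.0091 0.0165 0.0091] [-0.064  0.     0.064]
   [0.0148 0.0252 0.0148] [-0.096 -0.     0.096]
   [0.0211 0.0341 0.0211] [-0.128  0.     0.128]
```

Call:
carry_out(
  plan=[
    {"rot":[0,0,0],"xyz":[0,0,0],"grip":255},
    {"rot":[0,0,0],"xyz":[0,0,0],"grip":255},
    {"rot":[0,0,0],"xyz":[0,0,0],"grip":255},
    {"rot":[0,0,0],"xyz":[0,0,0],"grip":255},
  ],
)

```text
clock: 12.63
tool_pos: [0.542, 0.1842, 0.0551]
eef_rot: [0.668, 0.638, 0.278, -0.264]
contact_force: [-3.7, -2.6, 1.7]
opening: 0.125
finger_force: 25.0
```

Call:
carry_out(
  plan=[
    {"rot":[-0.016,0,0.016],"xyz":[-0.0025,-0.0018,-0.0025],"grip":255},
    {"rot":[-0.032,0,0.032],"xyz":[-0.005,-0.0035,-0.005],"grip":255},
    {"rot":[-0.048,0,0.048],"xyz":[-0.0073,-0.0048,-0.0073],"grip":255},
    {"rot":[-0.064,0,0.064],"xyz":[-0.0096,-0.0059,-0.0096],"grip":255},
    {"rot":[-0.08,0,0.08],"xyz":[-0.0118,-0.0065,-0.0118],"grip":255},
    {"rot":[-0.096,0,0.096],"xyz":[-0.0139,-0.007,-0.0139],"grip":255},
    {"rot":[-0.112,0,0.112],"xyz":[-0.016,-0.007,-0.016],"grip":255},
    {"rot":[-0.128,0,0.128],"xyz":[-0.0178,-0.0069,-0.0178],"grip":255},
  ],
)

```text
clock: 13.3
tool_pos: [0.533, 0.1613, 0.0552]
eef_rot: [0.712, 0.589, 0.29, -0.249]
contact_force: [-5.9, 6.4, -2.6]
opening: 0.123
finger_force: 25.1
```

```bash
python3 - <<'E'
from door import *
show(); print(pose(.3625,.18125,np.radians(45))[0])
E
```

```text
t13.30 p [0.533  0.1613 0.0552] psi 1.375 z [ 0.12   0.696 -0.708] q [ 0.55  1.22 -0.88  2.05  0.6   0.05 -0.63] F [-5.9  6.4 -2.6] open 0.123 ff 25.1
[0.53458758 0.16165405 0.05656497]
```

```bash
python3 - <<'E'
from door import *
T=np.radians(45); ph=.15
for th in (.36,.5,.6,.7,.8,.9): print(th,clear(th,ph,T))
q0=R.from_quat(r.get_state()["eef_rot"]); h0=H(.3625)
for th in np.arange(.4,.95,.05): print(round(th,2),np.round(q0.inv().apply(RS.apply(H(th)-h0)),4))
a=np.load("w8.npy"); C=cam("wrist",dict(tool_pos=a[:3],eef_rot=a[3:]))
for z in (.163,.18,.19,.2,.21): print(z,[((proj(C,s2w(np.array([x,-.012,z])))+.5)*1.5625-.5).round(0).tolist() for x in (-.014,-.006)])
E
```

```text
0.36 {'body': [39, 38, 53, 69, 104, 75], 'fing': [25, 14, 85, 52, 123, 48]}
0.5 {'body': [34, 33, 58, 76, 111, 75], 'fing': [28, 11, 90, 59, 127, 48]}
0.6 {'body': [30, 28, 60, 79, 114, 75], 'fing': [28, 10, 93, 63, 130, 48]}
0.7 {'body': [26, 24, 62, 83, 116, 75], 'fing': [30, 9, 95, 66, 132, 48]}
0.8 {'body': [22, 19, 64, 85, 118, 75], 'fing': [31, 8, 97, 68, 133, 48]}
0.9 {'body': [17, 14, 65, 86, 118, 75], 'fing': [33, 8, 98, 70, 133, 48]}
0.4 [-0.0014  0.0004 -0.0014]
0.45 [-0.0032  0.0013 -0.0032]
0.5 [-0.0047  0.0025 -0.0048]
0.55 [-0.0061  0.004  -0.0062]
0.6 [-0.0073  0.0059 -0.0074]
0.65 [-0.0083  0.0081 -0.0084]
0.7 [-0.0091  0.0106 -0.0093]
0.75 [-0.0097  0.0135 -0.0099]
0.8 [-0.0101  0.0166 -0.0104]
0.85 [-0.0103  0.0201 -0.0107]
0.9 [-0.0103  0.0238 -0.0107]
0.163 [[491.0, 118.0], [489.0, 106.0]]
0.18 [[497.0, 87.0], [495.0, 75.0]]
0.19 [[501.0, 67.0], [500.0, 55.0]]
0.2 [[506.0, 45.0], [504.0, 33.0]]
0.21 [[511.0, 21.0], [509.0, 8.0]]
```

Call:
carry_out(
  plan=[
    {"rot":[0,-0.015,0],"xyz":[-0.0025,0.0008,-0.0022],"grip":255},
    {"rot":[0,-0.03,0],"xyz":[-0.0046,0.002,-0.0041],"grip":255},
    {"rot":[0,-0.045,0],"xyz":[-0.0067,0.0037,-0.0059],"grip":255},
    {"rot":[0,-0.06,0],"xyz":[-0.0084,0.0059,-0.0074],"grip":255},
    {"rot":[0,-0.07,0],"xyz":[-0.0097,0.0086,-0.0085],"grip":255},
    {"rot":[0,-0.08,0],"xyz":[-0.0108,0.0117,-0.0094],"grip":255},
    {"rot":[0,-0.09,0],"xyz":[-0.0117,0.0153,-0.0101],"grip":255},
    {"rot":[0,-0.1,0],"xyz":[-0.0122,0.0201,-0.0106],"grip":255},
  ],
)

```text
clock: 13.97
tool_pos: [0.55, 0.1414, 0.0542]
eef_rot: [0.726, 0.601, 0.254, -0.219]
contact_force: [-6.1, 2.0, 0.2]
opening: 0.128
finger_force: 28.2
```

```bash
cat >> door.py <<'E'
def theta(st):
    """door angle fitting the grasp point best"""
    g=np.array(st["tool_pos"])-.019*R.from_quat(st["eef_rot"]).as_matrix()[:,2]
    s=RS.inv().apply(g-[S[0],S[1],0]); t=np.arange(0,1.5,.01); d=[np.linalg.norm(H(a)[:2]-s[:2]) for a in t]; i=int(np.argmin(d)); print("grasp stn",s.round(4),"theta",t[i].round(2),"off %.4f"%d[i])
E
python3 - <<'E'
from door import *
theta(show())
E
```

```text
t13.97 p [0.55   0.1414 0.0542] psi 1.377 z [ 0.107  0.623 -0.775] q [ 0.51  1.16 -0.84  1.99  0.57  0.13 -0.64] F [-6.1  2.   0.2] open 0.128 ff 28.2
grasp stn [-0.0952  0.022   0.069 ] theta 0.85 off 0.0009
```

Theta is 0.85 with the handle grasp fitting to 1 mm. Wrist joint 6 is close to its limit, so I let go here and push panel B the rest of the way with closed vertical fingers held above the bar.

Call:
carry_out(
  plan=[
    {"rot":[0,0,0],"xyz":[0,0,0],"grip":190},
    {"rot":[0,0,0],"xyz":[0,0,0],"grip":190},
    {"rot":[0,0,0],"xyz":[0,0,0],"grip":190},
    {"rot":[0,0,0],"xyz":[0,0,-0.015],"grip":190},
    {"rot":[0,0,0],"xyz":[0,0,-0.045],"grip":190},
    {"rot":[0,0,0],"xyz":[0,0,-0.08],"grip":190},
    {"rot":[0,0,0],"xyz":[0,0,-0.12],"grip":255},
    {"rot":[0,0,0],"xyz":[0,0,-0.14],"grip":255},
  ],
)

```text
clock: 14.63
tool_pos: [0.5394, 0.0504, 0.1656]
eef_rot: [0.727, 0.598, 0.259, -0.214]
contact_force: [0.0, -1.1, 0.7]
opening: 0.124
finger_force: 0.0
```

```bash
python3 - <<'E'
from door import *
show(); q=down(1.523)
plan([(s2w(np.array([-.10,.05,.21])),q),(s2w(np.array([-.075,.04,.138])),q),(s2w(np.array([-.075,-.06,.138])),q)])
E
```

```text
t14.63 p [0.5394 0.0504 0.1656] psi 1.376 z [ 0.12   0.622 -0.774] q [ 0.8   1.05 -1.11  1.96  0.49  0.45 -0.56] F [ 0.  -1.1  0.7] open 0.124 ff 0.0
xyz [ 0.0827 -0.0339  0.0103] rot [ 0.047 -0.684 -0.14 ] rows>=5.6
xyz [0.025 0.01  0.072] rot [0. 0. 0.] rows>=1.8
xyz [0.  0.1 0. ] rot [0. 0. 0.] rows>=2.4
```

Call:
carry_out(
  plan=[
    {"rot":[0.007,-0.1,-0.02],"xyz":[0.014,-0.006,-0.02],"grip":255},
    {"rot":[0.014,-0.2,-0.04],"xyz":[0.028,-0.012,-0.02],"grip":255},
    {"rot":[0.02,-0.3,-0.06],"xyz":[0.042,-0.018,-0.01],"grip":255},
    {"rot":[0.028,-0.4,-0.08],"xyz":[0.056,-0.024,0],"grip":255},
    {"rot":[0.035,-0.5,-0.1],"xyz":[0.07,-0.03,0.005],"grip":255},
    {"rot":[0.042,-0.6,-0.12],"xyz":[0.0827,-0.034,0.01],"grip":255},
    {"rot":[0.047,-0.684,-0.14],"xyz":[0.0827,-0.034,0.01],"grip":255},
    {"rot":[0.047,-0.684,-0.14],"xyz":[0.0827,-0.034,0.01],"grip":255},
  ],
)

```text
clock: 15.3
tool_pos: [0.5186, 0.136, 0.2099]
eef_rot: [0.719, 0.695, 0.002, -0.001]
contact_force: [-0.3, 1.2, -0.2]
opening: 0.003
finger_force: 0.0
```

```bash
python3 - <<'E'
from door import *
st=show(); q=down(1.523)
plan([(s2w(np.array([-.075,.04,.138])),q),(s2w(np.array([-.075,-.06,.138])),q)])
# find the bright steel bar in the side picture: score theta hypotheses for the handle/panel edges
im=cv2.cvtColor(r.snapshot("side"),cv2.COLOR_RGB2GRAY).astype(float); C=cam("side"); cv2.imwrite("s2.png",im)
old=cv2.cvtColor(cv2.imread("side0raw.png"),cv2.COLOR_BGR2GRAY).astype(float)
gm=np.hypot(cv2.Sobel(im,-1,1,0),cv2.Sobel(im,-1,0,1))
def edge(th):
    F=np.array([-.11*np.sin(th),-.11+.11*np.cos(th)]);E=np.array([0,-.11+.22*np.cos(th)]);n=np.array([-np.cos(th),np.sin(th)])*.012
    P=[(F+n)*(1-a)+(E+n)*a for a in np.linspace(0,1,30)]; sc=[]
    for z in (.013,.163): sc+= [proj(C,s2w(np.r_[p,z])) for p in P]
    sc=np.array(sc); return cv2.remap(gm.astype(np.float32),sc[:,0].astype(np.float32)[None],sc[:,1].astype(np.float32)[None],1).mean()
t=np.arange(0,1.45,.05); s=[edge(a) for a in t]; print(np.c_[t,np.round(s,1)].tolist())
E
```

```text
t15.30 p [0.5186 0.136  0.2099] psi 1.537 z [ 0.002  0.004 -1.   ] q [ 0.09  0.69 -0.72  1.85  0.61  0.83 -0.98] F [-0.3  1.2 -0.2] open 0.003 ff 0.0
xyz [0.0147 0.0118 0.072 ] rot [ 0.001 -0.004  0.014] rows>=1.8
xyz [0.  0.1 0. ] rot [0. 0. 0.] rows>=2.4
[[0.0, 43.70000076293945], [0.05, 42.20000076293945], [0.1, 42.5], [0.15000000000000002, 43.599998474121094], [0.2, 44.400001525878906], [0.25, 42.400001525878906], [0.30000000000000004, 40.79999923706055], [0.35000000000000003, 39.70000076293945], [0.4, 39.29999923706055], [0.45, 40.79999923706055], [0.5, 40.70000076293945], [0.55, 38.900001525878906], [0.6000000000000001, 36.5], [0.65, 35.5], [0.7000000000000001, 36.29999923706055], [0.75, 37.599998474121094], [0.8, 34.900001525878906], [0.8500000000000001, 35.400001525878906], [0.9, 45.79999923706055], [0.9500000000000001, 43.5], [1.0, 42.599998474121094], [1.05, 36.5], [1.1, 32.70000076293945], [1.1500000000000001, 34.5], [1.2000000000000002, 31.399999618530273], [1.25, 32.20000076293945], [1.3, 46.79999923706055], [1.35, 44.900001525878906], [1.4000000000000001, 42.900001525878906]][ WARN:0@0.438] global loadsave.cpp:1063 imwrite_ Unsupported depth image for selected encoder is fallbacked to CV_8U.
```

Call:
carry_out(
  plan=[
    {"rot":[0,-0.004,0.014],"xyz":[0.0147,0.0118,0.025],"grip":255},
    {"rot":[0,-0.004,0.014],"xyz":[0.0147,0.0118,0.05],"grip":255},
    {"rot":[0,-0.004,0.014],"xyz":[0.0147,0.0118,0.072],"grip":255},
    {"rot":[0,-0.004,0.014],"xyz":[0.0147,0.0118,0.072],"grip":255},
    {"rot":[0,-0.004,0.014],"xyz":[0.0147,0.0118,0.072],"grip":255},
    {"rot":[0,-0.004,0.014],"xyz":[0.0147,0.0118,0.072],"grip":255},
  ],
)

```text
clock: 15.85
tool_pos: [0.531, 0.1414, 0.1364]
eef_rot: [0.728, 0.685, -0.002, -0.0]
contact_force: [-0.3, 0.1, 0.7]
opening: 0.007
finger_force: 0.0
```

Call:
carry_out(
  plan=[
    {"rot":[0,0,0],"xyz":[0,0.007,0],"grip":255},
    {"rot":[0,0,0],"xyz":[0,0.014,0],"grip":255},
    {"rot":[0,0,0],"xyz":[0,0.021,0],"grip":255},
    {"rot":[0,0,0],"xyz":[0,0.028,0],"grip":255},
    {"rot":[0,0,0],"xyz":[0,0.035,0],"grip":255},
    {"rot":[0,0,0],"xyz":[0,0.042,0],"grip":255},
    {"rot":[0,0,0],"xyz":[0,0.049,0],"grip":255},
    {"rot":[0,0,0],"xyz":[0,0.056,0],"grip":255},
  ],
)

```text
clock: 16.52
tool_pos: [0.5853, 0.1354, 0.1352]
eef_rot: [0.728, 0.685, -0.007, 0.001]
contact_force: [-5.1, -7.9, 2.4]
opening: 0.005
finger_force: 3.8
```

```bash
python3 - <<'E'
from door import *
st=show(); print(RS.inv().apply(st["tool_pos"]-np.array([S[0],S[1],0])))
E
```

```text
t16.52 p [0.5853 0.1354 0.1352] psi 1.510 z [-0.008 -0.011 -1.   ] q [ 0.04  0.87 -0.64  1.71  0.69  0.82 -0.98] F [-5.1 -7.9  2.4] open 0.005 ff 3.8
[-0.08753873 -0.01494042  0.13517328]
```

Call:
carry_out(
  plan=[
    {"rot":[0,0,0],"xyz":[0.001,0.006,0],"grip":255},
    {"rot":[0,0,0],"xyz":[0.002,0.012,0],"grip":255},
    {"rot":[0,0,0],"xyz":[0.003,0.018,0],"grip":255},
    {"rot":[0,0,0],"xyz":[0.004,0.024,0],"grip":255},
    {"rot":[0,0,0],"xyz":[0.004,0.029,0],"grip":255},
    {"rot":[0,0,0],"xyz":[0.004,0.034,0],"grip":255},
    {"rot":[0,0,0],"xyz":[0.004,0.038,0],"grip":255},
    {"rot":[0,0,0],"xyz":[0.004,0.04,0],"grip":255},
  ],
)

```text
clock: 17.18
tool_pos: [0.627, 0.1418, 0.1356]
eef_rot: [0.727, 0.686, -0.002, -0.0]
contact_force: [-3.9, -0.4, 0.1]
opening: 0.006
finger_force: 2.1
```

```bash
python3 - <<'E'
from door import *
st=show(); print(RS.inv().apply(st["tool_pos"]-np.array([S[0],S[1],0])))
for th in (1.2,1.3,1.35,1.4):
  F=np.array([-.11*np.sin(th),-.11+.11*np.cos(th)]); print(th,F,"face y at x=-.085..:", [round(F[1]+.012*np.sin(th)+(x-F[0]+.012*np.cos(th))/np.tan(th),4) for x in (-.095,-.085,-.075)])
E
```

```text
t17.18 p [0.627  0.1418 0.1356] psi 1.512 z [-0.003 -0.002 -1.   ] q [ 0.04  0.91 -0.66  1.58  0.67  0.89 -0.92] F [-3.9 -0.4  0.1] open 0.006 ff 2.1
[-0.0792051  -0.05632797  0.1356438 ]
1.2 [-0.1025243  -0.07014065] face y at x=-.085..: [np.float64(-0.0543), np.float64(-0.0505), np.float64(-0.0466)]
1.3 [-0.1059914  -0.08057513] face y at x=-.085..: [np.float64(-0.0651), np.float64(-0.0623), np.float64(-0.0595)]
1.35 [-0.10732957 -0.08590926] face y at x=-.085..: [np.float64(-0.0708), np.float64(-0.0686), np.float64(-0.0664)]
1.4 [-0.10839947 -0.09130361] face y at x=-.085..: [np.float64(-0.0768), np.float64(-0.0751), np.float64(-0.0734)]
```

Call:
carry_out(
  plan=[
    {"rot":[0,0,0],"xyz":[0,0.003,0],"grip":255},
    {"rot":[0,0,0],"xyz":[0,0.006,0],"grip":255},
    {"rot":[0,0,0],"xyz":[0,0.006,0],"grip":255},
  ],
)

```text
clock: 17.43
tool_pos: [0.6274, 0.1418, 0.1355]
eef_rot: [0.727, 0.687, -0.006, -0.003]
contact_force: [-13.6, -2.0, 8.4]
opening: 0.003
finger_force: 7.1
```

Call:
carry_out(
  plan=[
    {"rot":[0,0,0],"xyz":[0,0.002,0],"grip":255},
    {"rot":[0,0,0],"xyz":[0,0.003,0],"grip":255},
    {"rot":[0,0,0],"xyz":[0,0.003,0],"grip":255},
  ],
)

```text
clock: 17.68
tool_pos: [0.6277, 0.1418, 0.1355]
eef_rot: [0.726, 0.688, -0.009, -0.004]
contact_force: [-19.5, -1.7, 12.0]
opening: 0.003
finger_force: 10.5
```

Call:
carry_out(
  plan=[
    {"rot":[0,0,0],"xyz":[0,-0.01,0],"grip":255},
    {"rot":[0,0,0],"xyz":[0,-0.03,0],"grip":255},
    {"rot":[0,0,0],"xyz":[-0.005,-0.04,0],"grip":255},
    {"rot":[0,0,0],"xyz":[-0.01,-0.04,-0.03],"grip":255},
    {"rot":[0,0,0],"xyz":[-0.03,-0.04,-0.07],"grip":255},
    {"rot":[0,0,0],"xyz":[-0.07,-0.04,-0.1],"grip":255},
    {"rot":[0,0,0],"xyz":[-0.11,-0.04,-0.12],"grip":255},
    {"rot":[0,0,0],"xyz":[-0.15,-0.04,-0.13],"grip":255},
  ],
)

```text
clock: 18.35
tool_pos: [0.5895, 0.0072, 0.2655]
eef_rot: [0.726, 0.687, 0.001, 0.001]
contact_force: [0.3, -1.4, -0.2]
opening: 0.007
finger_force: 0.0
```

Call:
carry_out(
  plan=[
    {"rot":[0,0,0],"xyz":[-0.04,0,0],"grip":255},
    {"rot":[0,0,0],"xyz":[-0.08,0,0],"grip":255},
    {"rot":[0,0,0],"xyz":[-0.12,0,0],"grip":255},
    {"rot":[0,0,0],"xyz":[-0.12,0,0],"grip":255},
    {"rot":[0,0,0],"xyz":[-0.12,0,0],"grip":255},
  ],
)

```text
clock: 18.77
tool_pos: [0.5811, -0.117, 0.2625]
eef_rot: [0.73, 0.684, -0.002, 0.001]
contact_force: [-0.8, 0.8, -0.7]
opening: 0.002
finger_force: 0.0
```

```bash
python3 - <<'E'
from door import *
show()
imgs={n:cv2.cvtColor(r.snapshot(n),cv2.COLOR_RGB2GRAY) for n in ("top","side")}
for n,im in imgs.items():
    C=cam(n); old=cv2.imread(n+"0raw.png",0); gm=cv2.GaussianBlur(np.hypot(cv2.Sobel(im.astype(np.float32),-1,1,0),cv2.Sobel(im.astype(np.float32),-1,0,1)),(3,3),0)
    def edge(th):
        F=np.array([-.11*np.sin(th),-.11+.11*np.cos(th)]);E=np.array([0,-.11+.22*np.cos(th)]);nb=np.array([-np.cos(th),np.sin(th)])*.012;na=np.array([-np.cos(th),-np.sin(th)])*.012;Pv=np.array([0,-.11])
        pts=[]
        for a in np.linspace(.15,1,25): pts+=[F+nb+(E-F)*a, Pv+na+(F-Pv)*a]
        sc=np.array([proj(C,s2w(np.r_[p,.163])) for p in pts],np.float32); return float(cv2.remap(gm,sc[:,0][None],sc[:,1][None],1).mean())
    print(n,[(round(t,2),round(edge(t))) for t in np.arange(.7,1.5,.05)])
    # key grip darkness & decoy/bystander change
    d=cv2.absdiff(im,old); m=(d>40).astype(np.uint8); k,l,s,c=cv2.connectedComponentsWithStats(m); print([(s[i].tolist()) for i in range(1,k) if s[i][4]>30])
E
```

```text
t18.77 p [ 0.5811 -0.117   0.2625] psi 1.506 z [-0.002 -0.004 -1.   ] q [ 0.55  0.71 -0.78  1.62  0.56  1.05 -0.46] F [-0.8  0.8 -0.7] open 0.002 ff 0.0
top [(np.float64(0.7), 70), (np.float64(0.75), 71), (np.float64(0.8), 72), (np.float64(0.85), 70), (np.float64(0.9), 65), (np.float64(0.95), 63), (np.float64(1.0), 65), (np.float64(1.05), 65), (np.float64(1.1), 63), (np.float64(1.15), 73), (np.float64(1.2), 96), (np.float64(1.25), 103), (np.float64(1.3), 76), (np.float64(1.35), 82), (np.float64(1.4), 73), (np.float64(1.45), 63)]
[[212, 130, 211, 254, 23539], [148, 147, 34, 13, 205], [160, 151, 31, 17, 233], [144, 164, 16, 31, 298], [159, 195, 11, 6, 45], [149, 198, 6, 26, 88], [379, 294, 57, 40, 1407], [432, 342, 39, 42, 1190], [182, 363, 9, 9, 40]]
side [(np.float64(0.7), 35), (np.float64(0.75), 32), (np.float64(0.8), 32), (np.float64(0.85), 34), (np.float64(0.9), 34), (np.float64(0.95), 29), (np.float64(1.0), 27), (np.float64(1.05), 29), (np.float64(1.1), 23), (np.float64(1.15), 22), (np.float64(1.2), 24), (np.float64(1.25), 30), (np.float64(1.3), 38), (np.float64(1.35), 34), (np.float64(1.4), 34), (np.float64(1.45), 36)]
[[33, 38, 264, 108, 5760], [287, 54, 11, 14, 48], [268, 75, 24, 6, 59], [0, 80, 27, 41, 642], [247, 92, 22, 22, 197], [224, 118, 83, 62, 2305], [213, 133, 8, 24, 81], [182, 138, 5, 23, 57], [3, 148, 42, 51, 858], [234, 244, 10, 7, 59], [0, 294, 166, 90, 9348]]
```

```bash
python3 - <<'E'
from door import *
C=cam("top"); im=cv2.cvtColor(r.snapshot("top"),cv2.COLOR_RGB2GRAY)
for th in (1.2,1.25,1.3,1.35,1.4):
    F=np.array([-.11*np.sin(th),-.11+.11*np.cos(th)]); na=np.array([-np.cos(th),-np.sin(th)])*.012; nb=np.array([-np.cos(th),np.sin(th)])*.012
    f=lambda p,z: proj(C,s2w(np.r_[p,z])).round(1).tolist()
    m=(F*.5+np.array([0,-.11])*.5); E=np.array([0,-.11+.22*np.cos(th)]); mb=(F+E)/2
    print(th,"bar top",f(H(th)[:2],.095),"A mid front/back",f(m+na,.163),f(m,.163),"B mid back/front",f(mb,.163),f(mb+nb,.163),"A tip front",f(F+na,.163),"B tip front",f(F+nb,.163))
print("cols 146..182 step 1, rows 140..205 step 2"); 
for y in range(138,206,2): print(y," ".join("%3d"%v for v in im[y,140:182]))
E
```

```text
1.2 bar top [179.4, 183.4] A mid front/back [164.3, 147.2] [162.3, 151.1] B mid back/front [160.9, 165.6] [162.2, 169.9] A tip front [182.5, 155.9] B tip front [181.7, 164.0]
1.25 bar top [179.2, 181.4] A mid front/back [164.6, 146.2] [162.8, 150.2] B mid back/front [161.6, 162.8] [162.6, 167.1] A tip front [183.1, 154.0] B tip front [182.4, 162.3]
1.3 bar top [178.9, 179.3] A mid front/back [164.7, 145.2] [163.2, 149.3] B mid back/front [162.1, 160.0] [162.9, 164.3] A tip front [183.7, 152.0] B tip front [182.9, 160.4]
1.35 bar top [178.6, 177.2] A mid front/back [164.9, 144.2] [163.5, 148.3] B mid back/front [162.7, 157.1] [163.2, 161.4] A tip front [184.1, 150.1] B tip front [183.4, 158.6]
1.4 bar top [178.2, 174.9] A mid front/back [165.0, 143.2] [163.8, 147.4] B mid back/front [163.1, 154.2] [163.5, 158.5] A tip front [184.5, 148.1] B tip front [183.7, 156.7]
cols 146..182 step 1, rows 140..205 step 2
138 184 186 183 178 158 153 164 170 172 172 170 174 172 173 171 172 173 172 172 174 173 174 174 175 174 175 173 172 171 176 175 177 175 175 175 174 177 176 175 175 174 174
140 187 
[... 4967 characters left out ...]
 175 172 173
198 182 183 181 183 181 182 182 180 182 176 158 132 123 119 122 120 110 109 128 157 170 173 173 173 174 173 173 174 174 173 176 175 174 173 171 173 172 171 172 171 172 174
200 182 182 181 183 182 181 180 181 182 175 150 131 123 122 121 117 107 109 125 155 172 175 174 173 172 173 173 174 173 173 175 175 175 175 173 173 173 172 172 172 174 174
202 182 180 181 180 181 181 180 181 180 173 147 125 118 122 122 116 110 115 132 159 171 175 173 172 172 172 173 172 172 173 173 176 173 172 175 176 173 173 174 173 174 175
204 180 179 180 182 181 180 182 179 180 170 141 121 121 124 122 114 110 125 154 170 175 173 176 175 173 172 174 175 174 173 173 174 172 174 173 174 174 173 174 171 173 170
```

Numbers from the top view put panel A between 1.35 and 1.4. I'll measure it better from the wrist camera held above the folded panels.

```bash
python3 - <<'E'
from door import *
show(); plan([(s2w(np.array([-.17,-.07,.30])),down(1.523))])
E
```

```text
t18.92 p [ 0.5815 -0.1113  0.263 ] psi 1.515 z [-0.002 -0.002 -1.   ] q [ 0.54  0.71 -0.78  1.62  0.56  1.05 -0.46] F [-0.3  0.8  0.1] open 0.007 ff 0.0
xyz [ 0.1645  0.0457 -0.0373] rot [-0.002  0.002 -0.008] rows>=4.2
```

Call:
carry_out(
  plan=[
    {"rot":[0,0,0],"xyz":[0.04,0.012,-0.037],"grip":255},
    {"rot":[0,0,0],"xyz":[0.08,0.024,-0.037],"grip":255},
    {"rot":[0,0,0],"xyz":[0.12,0.035,-0.037],"grip":255},
    {"rot":[0,0,0],"xyz":[0.16,0.045,-0.037],"grip":255},
    {"rot":[0,0,0],"xyz":[0.1645,0.0457,-0.037],"grip":255},
    {"rot":[0,0,0],"xyz":[0.1645,0.0457,-0.037],"grip":255},
    {"rot":[0,0,0],"xyz":[0.1645,0.0457,-0.037],"grip":255},
    {"rot":[0,0,0],"xyz":[0.1645,0.0457,-0.037],"grip":255},
  ],
)

```text
clock: 19.58
tool_pos: [0.6361, 0.0476, 0.2987]
eef_rot: [0.727, 0.686, -0.003, 0.0]
contact_force: [-0.4, -0.1, -0.1]
opening: 0.006
finger_force: 0.0
```

```bash
python3 - <<'E'
from door import *
st=show(); im=r.snapshot("wrist"); g=cv2.cvtColor(im,cv2.COLOR_RGB2GRAY); cv2.imwrite("w9raw.png",im[:,:,::-1]); np.save("w9.npy",np.r_[st["tool_pos"],st["eef_rot"]]); C=cam("wrist",st)
L=cv2.createLineSegmentDetector(0).detect(g)[0][:,0]
for x1,y1,x2,y2 in L:
    if np.hypot(x2-x1,y2-y1)<35: continue
    for z in (.163,):
        a=RS.inv().apply(atz(C,x1,y1,z)-[S[0],S[1],0]);b=RS.inv().apply(atz(C,x2,y2,z)-[S[0],S[1],0])
    if min(a[0],b[0])<-.13 or max(a[0],b[0])>.05 or min(a[1],b[1])<-.16 or max(a[1],b[1])>.05: continue
    d=b-a; print(np.round([x1,y1,x2,y2]),"stn",a[:2].round(3),b[:2].round(3),"angle from -x %.3f"%np.arctan(d[1]/d[0]) if abs(d[0])>1e-6 else "")
E
```

```text
t19.58 p [0.6361 0.0476 0.2987] psi 1.513 z [-0.004 -0.005 -1.   ] q [ 0.24  0.73 -0.76  1.43  0.53  1.2  -0.65] F [-0.4 -0.1 -0.1] open 0.006 ff 0.0
[276.  84. 291.   0.] stn [-0.092 -0.086] [-0.027 -0.098] angle from -x -0.179
[315.   1. 298.  91.] stn [-0.027 -0.118] [-0.097 -0.105] angle from -x -0.172
[201.  22. 249.  21.] stn [-0.042 -0.023] [-0.042 -0.064] angle from -x 1.569
[249.  24. 202.  25.] stn [-0.043 -0.064] [-0.044 -0.024] angle from -x -1.562
[201.  27. 114.  28.] stn [-0.046 -0.023] [-0.046  0.05 ] angle from -x -1.569
[301.   0. 283.  99.] stn [-0.027 -0.106] [-0.104 -0.093] angle from -x -0.167
[199.  10. 247.  10.] stn [-0.033 -0.023] [-0.033 -0.062] angle from -x 1.568
[238.  12. 201.  13.] stn [-0.035 -0.055] [-0.035 -0.024] angle from -x -1.565
[119.  23. 198.  22.] stn [-0.042  0.045] [-0.042 -0.021] angle from -x 1.570
[158.  12. 113.  13.] stn [-0.034  0.012] [-0.035  0.049] angle from -x -1.555
[253.   1. 261.  52.] stn [-0.027 -0.067] [-0.065 -0.073] angle from -x 0.167
```

The panel edges read 0.167–0.179 rad from the normal, so panel A is at 1.40 rad, its stop. The robot touches nothing, so I hand in.

```bash
python3 -c "
from plant import r
print(r.finish_job())"
```

```text
the job is handed in; nothing more can be done
None
```

The job is handed in after about 20 s of the 61 s: the key is home in the lock and turned to its stop, and the bifold door measures fully folded at 1.40 rad. I pulled the door by its handle only to 0.85 rad, because wrist joint 6 was near its limit, then pushed panel B the rest of the way with closed fingers. The arm kept clear of the dispenser, squeegee and crevice tool, but I did not check their positions again afterwards.

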